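Blow the dust off pine slats and rack them

ROBOT

A 6-joint arm with a two-finger parallel gripper is mounted at the origin on the work surface. World frame = base frame: x ahead of the robot, y to its left, z up, the work surface at z = 0. Lengths are in mm, angles in rad, forces in N, time in s.
With the tool pointing down it reaches from about 275 to 1000 mm from the base axis. Payload 8.4 kg.
Tool frame: the origin (TCP) lies on the mounting face of the last link; the fingertips stand 173 mm ahead of it and the grasp point (between the pads) lies 155 mm ahead of it; z points along the fingers, y is the direction in which the jaws open and shut (so a half turn about z gives the same grasp; the last joint's range is limited). The gripper opens to 85 mm and grips with 20 to 120 N. Pads are 22 mm wide; open, the fingers measure 114 mm over their backs; the gripper's body (76 mm by 85 mm) begins 54 mm behind the grasp point. The pads swing forward as they close: fully open they stand 13 mm farther back than shut.
Start: joints at [-1.174, 0.353, 1.633, -0, 1.155, -0.002], TCP at [242.695, -575.959, 404.681] pointing down, gripper open.
Joint ranges: [-2.63, 2.63], [-0.92, 2.1], [0.06, 2.66], [-1.3, 4.44], [0, 2.69], [-3.02, 3.02]. Speed limits (rad/s): [2.22, 2.22, 2.79, 3.14, 3.14, 3.14].

INTERFACE

Orientations are given as [roll, pitch, yaw] about the fixed x, y, z axes, in that order (R = Rz(yaw) Ry(pitch) Rx(roll)).
In Python, from rig import readout, imaging, ticket gives the robot as it stands.
- The arm moves only by the tool step_arm, never from a script. Its argument "deltas" is a list of rows, each an object with "translation": the shift along the tool's x, y, z in cm, a list of three; "rot": the turn, a rotation vector about the tool's x, y, z in rad, a list of three. In form: [{"translation": [x, y, z], "rot": [rx, ry, rz]}, ...]. A call has 1 to 8 rows; each row is the pose to reach, as a shift and turn from the pose commanded when the call began, along the tool's axes at that moment; what a row does not reach only later rows make up. A row lasts 1/8 s, in which the tool goes at most 62.5 mm and 10.7 degrees, less where a joint would pass 70% of its speed; a pose out of reach is approached as far as the arm can. A call with a gripper value outside its range is refused whole. "grip" is the closure in counts, from 0 (fully open) to 255 (shut), set as the call begins (left out, the last holds). The fingers move at their own pace and stop on an object; "squeeze" is the grip in N (left out, the last holds). Time passes only in rows, so rows that repeat a pose let the fingers close. It gives the time, the measured TCP pose, the force and the opening at its end, in the units of the state.
- readout.sense(): the state, without advancing time (a new reading comes with each control period).
- imaging.grab_frame(name): name is "scene" or "top" or "wrist"; returns a dict with "image" (480x640x3 uint8, red, green, blue), "camera_matrix" (3x3 intrinsics, pixels), "world_to_cam" (4x4, takes a point from world to camera coordinates). Camera axes: x right, y up, looking along -z (the intrinsics and any distortion apply to the point x, -y, -z); pixel columns grow to the right and rows downward; lengths in mm; the calibration is good to about 2 mm. A picture is of the moment at which its call begins. There is no depth.
- ticket.sign_off(): hands the job in, once; it reports no verdict.
The state is a dict: "clock": time; "qpos": joint angles; "qvel": joint speeds; "joint_efforts": joint torques, N m; "eef_pos": TCP position; "tcp_rot": TCP orientation; "contact_force": force on the tool from outside, world axes, zero at the start; "wrist_torque": the same for the moment, N m; "opening": opening from 0.0 (shut) to 1.0 (fully open).
Only numpy, scipy, OpenCV 4.12 (cv2) and the standard library are available. Lean on these libraries where they do the work, as an engineer would, in place of code of your own. Each camera call takes 0.05 s, during which the arm holds its last target.

TASK

Lay every pale pine slat flat in the dark tray, side by side, and turn the red air lever on; then squeeze the air gun's orange trigger fully twice, holding each squeeze for a good second and letting the trigger spring right back after each. Afterwards turn the air off and move all the pale slats onto the yellow bars of the drying rack, each lying flat on the bars, and leave the dark slat and everything else where they are.

Things in the scene. Friction and masses are not known exactly. Their poses are not given: they have to be found in the camera images.
- slat0: pale pine slat, 100 x 28 x 22 mm (x, y, z), about 40 g, one of the two or three to be cleaned (None if absent); origin at its centre, x along its length; starts lying flat on the bench, its centre 11 mm up
- slat1: pale pine slat, 100 x 28 x 22 mm (x, y, z), about 40 g, one of the two or three to be cleaned (None if absent); origin at its centre, x along its length; starts lying flat on the bench, its centre 11 mm up
- slat2: pale pine slat, 100 x 28 x 22 mm (x, y, z), about 40 g, one of the two or three to be cleaned (None if absent); origin at its centre, x along its length; starts lying flat on the bench, its centre 11 mm up
- slat3: pale pine slat, 100 x 28 x 22 mm (x, y, z), about 40 g, one of the two or three to be cleaned (None if absent); origin at its centre, x along its length; starts lying flat on the bench, its centre 11 mm up
- tray_floor (a point): middle of the inner floor of the fixed dark wooden blow-off tray in front of the gun's nozzle, 6 mm above the bench; z up, x across the tray, y along it. Inside 134 mm in x, 234 mm in y; rim 6 mm thick, 8 mm above the floor. Two battens along x, at y = -34 and 34 mm, 6 mm wide and 5 high, make three lanes; a slat lies in each, length along x, 68 mm apart
- rack_top (a point): middle of the top of the fixed drying rack, 46 mm above the bench: five yellow round bars 12 mm thick, lying along y, 25 mm apart in x (from x = -50 to 50 mm), 236 mm long. A slat rests flat across the bars, its length along x; three fit 65 mm apart along y
- air_lever (a joint): quarter-turn air valve lever, red, vertical axis, in rad: 0 is off (lever square to the pipe), 1.57 is on (lever above the pipe), growing anticlockwise seen from above. Sprung over centre: it snaps by itself to the nearer end and stays there; it takes about 2.5 N at its grip to move it
- lever_grip (a point): middle of the upright red round grip at the lever's end: 16 mm diameter, 40 mm tall, 91 mm above the bench, 70 mm from the valve axis; the flat lever lies below it, its top 71 mm above the bench. It moves with the lever
- valve_axis (a point): point on the valve lever's vertical axis at the height of lever_grip; fixed. Its x axis is the direction in which the lever points when off, its y axis when on
- trigger (a joint): orange trigger of the air gun, in rad: 0 is released, 0.26 is squeezed fully against its stop; a spring returns it. It takes about 3 N at trigger_pad to start and 10 N to squeeze it fully
- trigger_pad (a point): middle of the orange trigger bar where it is squeezed, 62 mm above the bench; bar 8 mm thick, 78 long, 20 high, swinging level about a vertical pin 48 mm away beside the barrel. The pinch over the back of the grip and the front of the trigger measures about 48 mm here released, 35 mm squeezed. It moves with the trigger
- grip_mid (a point): middle of the gun's fixed blue grip, level with trigger_pad, 62 mm above the bench; 22 mm thick in x, 105 long in y, 24 high (50 to 74 mm above the bench), bare bench below. The gun lies clamped on its side, so grip and trigger are pinched together from above. x axis: nozzle's direction, from grip to trigger; y: from the grip's end to the barrel (26 mm thick, its middle 62 mm to +y); z up
- stained: dark stained slat of the same size as the pale ones, lying among them, origin at its centre; it stays where it is
- glue: grey bottle with a red label, 60 mm across, 150 mm tall, origin under it; bystander
- tin: green tin, 80 mm across, 90 mm tall, origin under it; bystander
- tin2: yellow tin, 68 mm across, 80 mm tall, origin under it; bystander
- sander: cork sanding block, 70 x 45 x 28 mm, origin under it; bystander
- jar: white cup, 72 mm across, 90 mm tall, origin under it; bystander
Things that resemble listed ones, but are neither listed nor needed, are in the scene too. What is shaped like the slat1 but green or pink is not meant.

How it is judged (in metres and radians):
On the way, in this order (a step that is already met when the one before it is completed fails the run):
1. all pale slats present lie flat in the tray at rest, the air lever is on and the trigger is released (x of slat0 in the frame of tray_floor between -0.055 and 0.055 m and y of slat0 in the frame of tray_floor between -0.106 and 0.106 m and z of slat0 in the frame of tray_floor between 0.006 and 0.017 m and angle between the x axis of each of slat0, slat1, slat2, slat3 and the z axis of tray_floor, either way round above 1.49 rad and x of slat1 in the frame of tray_floor between -0.055 and 0.055 m and y of slat1 in the frame of tray_floor between -0.106 and 0.106 m and z of slat1 in the frame of tray_floor between 0.006 and 0.017 m and x of slat2 in the frame of tray_floor between -0.055 and 0.055 m and y of slat2 in the frame of tray_floor between -0.106 and 0.106 m and z of slat2 in the frame of tray_floor between 0.006 and 0.017 m and x of slat3 in the frame of tray_floor between -0.055 and 0.055 m and y of slat3 in the frame of tray_floor between -0.106 and 0.106 m and z of slat3 in the frame of tray_floor between 0.006 and 0.017 m and linear speed of each of slat0, slat1, slat2, slat3 below 0.02 m/s and value of joint air_lever above 1.4 rad and value of joint trigger below 0.05 rad), for 0.2 s.
2. first squeeze: the trigger fully in for a good second, air on and the slats in the tray (x of slat0 in the frame of tray_floor between -0.055 and 0.055 m and y of slat0 in the frame of tray_floor between -0.106 and 0.106 m and z of slat0 in the frame of tray_floor between 0.006 and 0.017 m and angle between the x axis of each of slat0, slat1, slat2, slat3 and the z axis of tray_floor, either way round above 1.49 rad and x of slat1 in the frame of tray_floor between -0.055 and 0.055 m and y of slat1 in the frame of tray_floor between -0.106 and 0.106 m and z of slat1 in the frame of tray_floor between 0.006 and 0.017 m and x of slat2 in the frame of tray_floor between -0.055 and 0.055 m and y of slat2 in the frame of tray_floor between -0.106 and 0.106 m and z of slat2 in the frame of tray_floor between 0.006 and 0.017 m and x of slat3 in the frame of tray_floor between -0.055 and 0.055 m and y of slat3 in the frame of tray_floor between -0.106 and 0.106 m and z of slat3 in the frame of tray_floor between 0.006 and 0.017 m and value of joint air_lever above 1.4 rad and value of joint trigger above 0.2 rad), for 0.8 s.
3. the trigger is let right back (value of joint trigger below 0.05 rad), for 0.1 s.
4. second squeeze: the trigger fully in for a good second, air on and the slats in the tray (all of step 2), for 0.8 s.
5. the trigger is let right back (value of joint trigger below 0.05 rad), for 0.1 s.
6. the air lever is off again (value of joint air_lever below 0.15 rad and value of joint trigger below 0.05 rad), for 0.2 s.
At the end, for the whole second after the job is handed in: every pale slat present lies flat and at rest on the bars of the drying rack (its centre within 60 mm across the bars and 110 mm along them of the rack's middle, its long axis level within 0.08 rad, nothing stacked), the air lever is off (under 0.15 rad) and the trigger is released (under 0.05 rad) (all of step 6 and x of slat0 in the frame of rack_top between -0.06 and 0.06 m and y of slat0 in the frame of rack_top between -0.11 and 0.11 m and z of slat0 in the frame of rack_top between 0.006 and 0.017 m and angle between the x axis of each of slat0, slat1, slat2, slat3 and the z axis of rack_top, either way round above 1.49 rad and linear speed of each of slat0, slat1, slat2, slat3 below 0.02 m/s and x of slat1 in the frame of rack_top between -0.06 and 0.06 m and y of slat1 in the frame of rack_top between -0.11 and 0.11 m and z of slat1 in the frame of rack_top between 0.006 and 0.017 m and x of slat2 in the frame of rack_top between -0.06 and 0.06 m and y of slat2 in the frame of rack_top between -0.11 and 0.11 m and z of slat2 in the frame of rack_top between 0.006 and 0.017 m and x of slat3 in the frame of rack_top between -0.06 and 0.06 m and y of slat3 in the frame of rack_top between -0.11 and 0.11 m and z of slat3 in the frame of rack_top between 0.006 and 0.017 m); the robot touches nothing.
It fails at once if the dark slat or another bystander is moved by more than 50 mm (distance of any of stained, glue, tin, tin2, sander, jar from where it was at the start of the episode above 0.05 m).
Of slat0, slat1, slat2, slat3 only 2 to 3 are there at a start; the rules pass over those that are not, and their reading is None.
At some moment in a run one of slat0, slat1, slat2, slat3 may be knocked a few centimetres aside while the robot is not near it.
Once in a run the grip may slacken for a moment while it holds something.
It also fails if it takes over 210 s, if anything falls off the work surface, if the arm or the gripper's body presses on something with over 40 N, if the wrist force passes 120 N, or if a joint passes its speed limit or range.

## Working session

There is one attempt and no reset: what is moved stays moved. The work goes in short steps, Python scripts to look and compute and a tool call to move; the robot and the scene stay as the last step left them, time stands still between calls to the robot, and variables do not carry over. Pictures are saved under pics/ and viewed, and the job is handed in when it is done.

Besides the shell and the picture viewer there is one more tool, called by a JSON object that holds its "method" and its "body". step_arm: Moves the arm, as the interface text tells. Its arguments: {"type":"object","properties":{"deltas":{"type":"array","items":{"type":"object","properties":{"translation":{"type":"array","items":{"type":"number"}},"rot":{"type":"array","items":{"type":"number"}}}}},"grip":{"type":"number"},"squeeze":{"type":"number"}},"required":["deltas"]}

```bash
ls; mkdir -p pics
cat > h.py <<'E'
import sys; sys.path.insert(0,'.')
import numpy as np, cv2
from rig import readout, imaging, ticket
E
python3 - <<'E'
from h import *
print(readout.sense())
for n in ["scene","top","wrist"]:
    f=imaging.grab_frame(n); cv2.imwrite(f"pics/{n}0.png",f["image"][:,:,::-1]); print(n,f["camera_matrix"].tolist(),np.round(f["world_to_cam"],3).tolist(),[k for k in f])
E
```

```text
pics
{'clock': 0.0, 'qpos': array([-1.17444019e+00,  3.53675210e-01,  1.63414823e+00, -2.16019349e-05,
        1.15520611e+00, -2.45954465e-03]), 'qvel': array([-1.95205886e-03,  5.68061874e-04, -4.19266126e-05, -1.90693704e-04,
       -2.06035443e-03,  1.38519095e-03]), 'joint_efforts': array([-3.61793303e-03, -6.05258131e+01, -3.42060935e+01, -5.82585435e-04,
        9.29227739e-03, -2.63733773e-05]), 'eef_pos': array([ 242.5747808 , -575.7460039 ,  403.93857565]), 'tcp_rot': array([-3.14015571e+00,  1.62164103e-05,  3.98824431e-01]), 'contact_force': array([ 0.4691352 , -0.04772127,  0.78899924]), 'wrist_torque': array([-0.01981601, -0.0236966 ,  0.01779345]), 'opening': 1.000603437599157}
scene [[564.4790625961741, 0.0, 323.55626612582415], [0.0, 564.4790625961741, 245.08886759939284], [0.0, 0.0, 1.0]] [[-0.625, 0.78, -0.008, 332.948], [-0.461, -0.361, 0.811, 173.953], [0.63, 0.511, 0.585, -1685.654], [0.0, 0.0, 0.0, 1.0]] ['image', 'camera_matrix', 'world_to_cam']
top [[606.7601937713488, 0.0, 315.325665542669], [0.0, 606.7601937713488, 234.69156941127022], [0.0, 0.0, 1.0]] [[-0.016, -1.0, -0.005, 0.138], [0.985, -0.017, 0.173, -503.738], [-0.173, -0.002, 0.985, -1867.293], [0.0, 0.0, 0.0, 1.0]] ['image', 'camera_matrix', 'world_to_cam']
wrist [[416.0738672655829, 0.0, 321.5107546754069], [0.0, 416.0738672655829, 244.17604111272396], [0.0, 0.0, 1.0]] [[0.388, -0.922, -0.001, -625.536], [0.872, 0.367, -0.323, 40.91], [0.298, 0.125, 0.946, -381.327], [0.0, 0.0, 0.0, 1.0]] ['image', 'camera_matrix', 'world_to_cam']
```

View pics/top0.png

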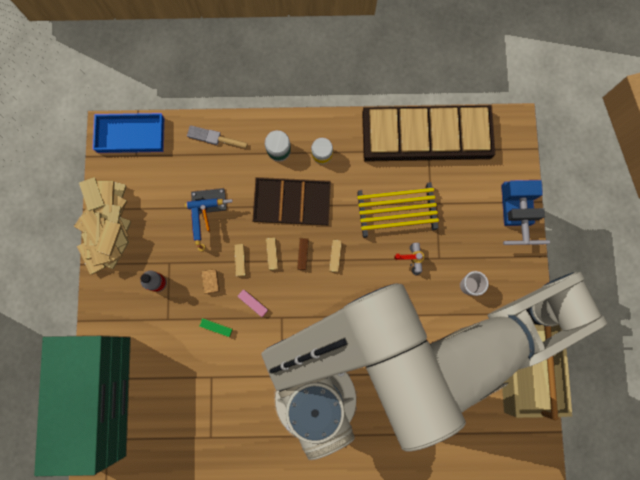

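View pics/scene0.png

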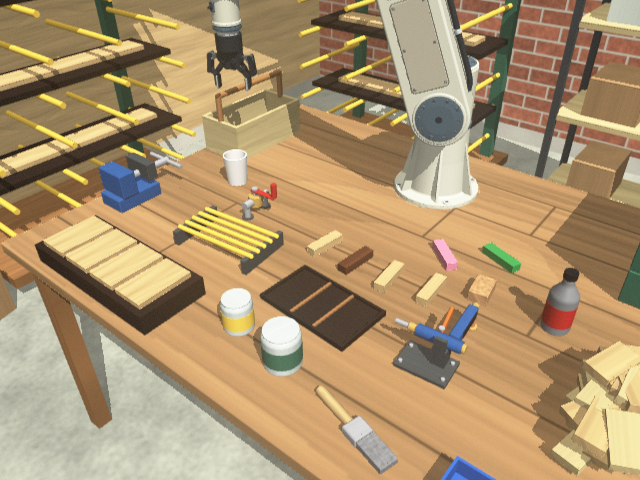

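View pics/wrist0.png

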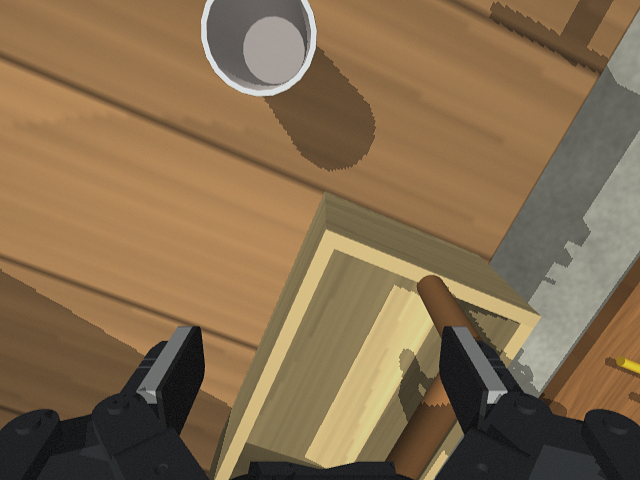

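The top view shows three pale slats at (240,260), (272,254) and (336,256). The dark slat is at (304,254), and the pink (253,303) and green (216,327) decoys are not meant. The tray is at (291,202), the gun at (203,215), the rack at (398,210) and the lever at (408,257). I'll confirm in one enlarged crop.

```bash
cat >> h.py <<'E'
def ray(f,u,v):
    K=f["camera_matrix"];W=f["world_to_cam"];R=W[:3,:3];t=W[:3,3]
    d=np.array([(u-K[0,2])/K[0,0],-(v-K[1,2])/K[1,1],-1.]);c=-R.T@t;return c,R.T@d
def onz(f,u,v,z):
    c,d=ray(f,u,v);return c+d*(z-c[2])/d[2]
def proj(f,p):
    W=f["world_to_cam"];K=f["camera_matrix"];q=W[:3,:3]@np.array(p,float)+W[:3,3];q=np.array([q[0],-q[1],-q[2]])
    return K[0,0]*q[0]/q[2]+K[0,2],K[1,1]*q[1]/q[2]+K[1,2]
def grab(n,save=None):
    f=imaging.grab_frame(n)
    if save: cv2.imwrite(f"pics/{save}.png",f["image"][:,:,::-1])
    return f
def crop(f,x0,y0,w,h,s,name):
    cv2.imwrite(f"pics/{name}.png",cv2.resize(f["image"][y0:y0+h,x0:x0+w,::-1],None,fx=s,fy=s,interpolation=cv2.INTER_CUBIC))
def rects(f,mask,z,amin=60):
    n,l,st,c=cv2.connectedComponentsWithStats(mask.astype(np.uint8))
    out=[]
    for i in range(1,n):
        if st[i,4]<amin: continue
        cs,_=cv2.findContours((l==i).astype(np.uint8),cv2.RETR_EXTERNAL,cv2.CHAIN_APPROX_NONE)
        pts=np.array([onz(f,u,v,z)[:2] for u,v in cs[0][:,0]],np.float32)
        (cx,cy),(w,h),a=cv2.minAreaRect(pts)
        if w<h: w,h,a=h,w,a+90
        out.append((c[i].round(1).tolist(),st[i,4],round(cx,1),round(cy,1),round(w),round(h),round((a+90)%180-90,1)))
    return out
def hsv(f): return cv2.cvtColor(f["image"],cv2.COLOR_RGB2HSV)
E
python3 - <<'E'
from h import *
f=grab("top"); crop(f,180,170,270,140,2.9,"crop_top")
H=hsv(f)
for u,v in [(240,260),(272,254),(336,256),(304,254),(225,290),(240,300)]: print(H[v,u])
s=grab("scene"); crop(s,160,170,360,220,2.2,"crop_scene")
E
```

```text
[ 20 119 190]
[ 19 118 190]
[ 19 119 190]
[ 11 177  91]
[ 16 150 119]
[ 14 132 149]
```

View pics/crop_top.png

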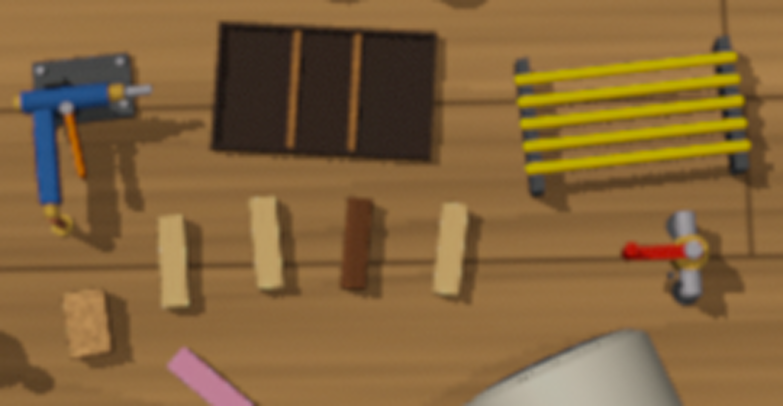

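View pics/crop_scene.png

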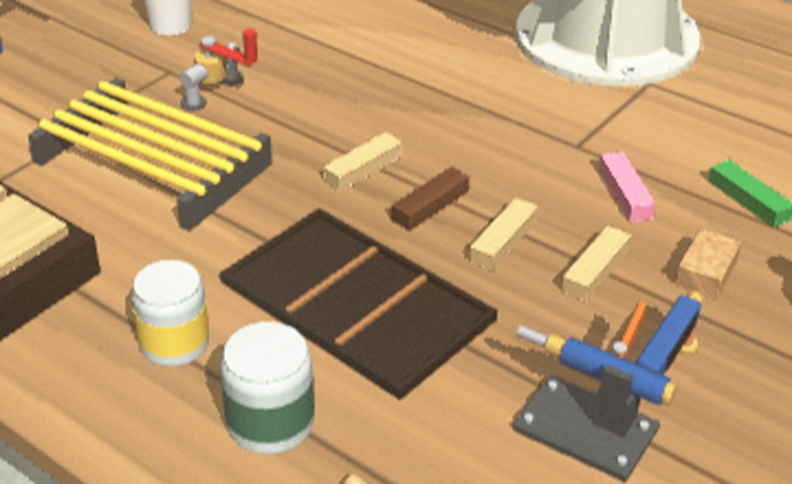

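Confirmed: the slats, dark slat, tray, gun and lever are where I read them. Next I measure.

Run:
```python
from h import *
f=grab("top");H=hsv(f);h,s,v=[H[...,i].astype(int) for i in range(3)]
roi=np.zeros(h.shape,bool);roi[235:280,228:350]=1
m=roi&(h>=15)&(h<=25)&(v>160)&(s<140)
print("slats",*rects(f,m,22),sep="\n")
roi[:]=0;roi[170:235,245:340]=1
print("tray",*rects(f,roi&(v<75),14,300),sep="\n")
print("batten",*rects(f,roi&(v>90)&(h<20)&(np.roll(v,0)<200),11,30),sep="\n")
roi[:]=0;roi[175:245,350:445]=1
print("bars",*rects(f,roi&(h>=22)&(h<=32)&(s>180),46-6,60),sep="\n")
roi[:]=0;roi[240:275,385:430]=1
print("lever",*rects(f,roi&((h<8)|(h>172))&(s>170),75,5),sep="\n")
roi[:]=0;roi[185:260,185:240]=1
print("trig",*rects(f,roi&(h>=5)&(h<=18)&(s>210)&(v>100),72,5),sep="\n")
print("blue",*rects(f,roi&(h>100)&(h<125)&(s>120),74,20),sep="\n")
# scene lever
g=grab("scene");H=hsv(g);h,s,v=[H[...,i].astype(int) for i in range(3)]
roi[:]=0;roi[175:215,230:290]=1
m=(roi&((h<8)|(h>172))&(s>150)).astype(np.uint8)
cs,_=cv2.findContours(m,cv2.RETR_EXTERNAL,cv2.CHAIN_APPROX_SIMPLE)
for c in cs: print(cv2.boundingRect(c),cv2.contourArea(c))
```

```text
slats
([271.2, 252.9], np.int32(265), 451.2, 133.3, 98, 28, 5.4)
([334.8, 255.0], np.int32(268), 441.4, -67.9, 99, 29, -7.6)
([239.0, 259.3], np.int32(264), 432.7, 235.2, 99, 27, 3.4)
tray
([291.7, 201.6], np.int32(3037), 619.7, 63.8, 249, 146, 86.1)
batten
([292.2, 202.6], np.int32(2763), 619.1, 66.7, 307, 212, 89.0)
([280.8, 200.1], np.int32(110), 624.2, 102.4, 130, 9, -4.0)
([301.7, 201.4], np.int32(109), 619.7, 34.6, 130, 9, -3.9)
bars
([395.2, 193.1], np.int32(305), 634.8, -264.8, 245, 14, -84.9)
([396.1, 200.8], np.int32(321), 610.0, -268.6, 248, 15, -84.4)
([397.7, 208.3], np.int32(334), 585.5, -270.9, 247, 15, -84.7)
([398.5, 216.0], np.int32(330), 559.9, -273.0, 247, 15, -85.0)
([399.5, 223.7], np.int32(333), 535.5, -275.2, 247, 14, -84.5)
lever
([404.4, 256.7], np.int32(102), 425.5, -282.9, 62, 16, 89.0)
trig
([205.8, 220.0], np.int32(60), 551.3, 332.8, 66, 9, 13.6)
blue
([199.0, 213.0], np.int32(416), 554.5, 344.5, 127, 88, 0.7)
(251, 190, 2, 2) 0.0
(254, 183, 23, 17) 121.5
```

```bash
cat >> h.py <<'E'
def go(x,y,z,yaw=0.):
    s=readout.sense();p=s["eef_pos"];a=s["tcp_rot"][2];c,n=np.cos(a),np.sin(a)
    d=np.array([x,y,z])-p
    dz=-((yaw-a+np.pi/2)%np.pi-np.pi/2)
    print("t",round(s["clock"],2),"pos",p.round(1),"rpy",s["tcp_rot"].round(4),"| delta cm",np.round([(c*d[0]+n*d[1])/10,(n*d[0]-c*d[1])/10,-d[2]/10],2),"rz",round(dz,3))
E
python3 - <<'E'
from h import *
go(440,0,400,0)
f=grab("top");crop(f,180,180,70,80,7,"gun_top");crop(f,380,235,60,50,9,"lev_top")
g=grab("scene");crop(g,380,290,110,100,6,"gun_sc");crop(g,230,170,70,60,9,"lev_sc")
E
```

```text
t 0.35 pos [ 242.7 -575.9  404.5] rpy [-3.1412 -0.      0.3988] | delta cm [ 40.55 -45.41   0.45] rz 0.399
```

View pics/gun_top.png

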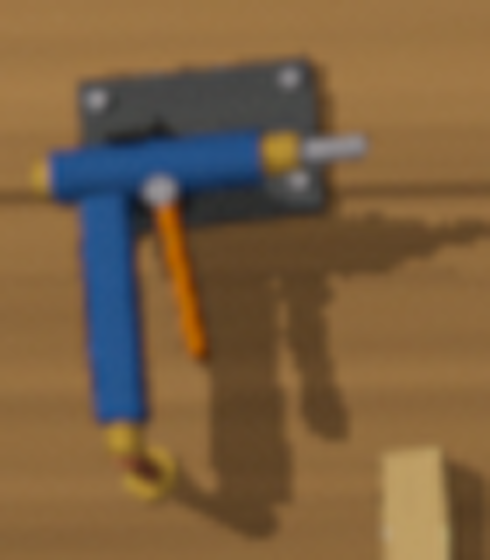

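View pics/gun_sc.png

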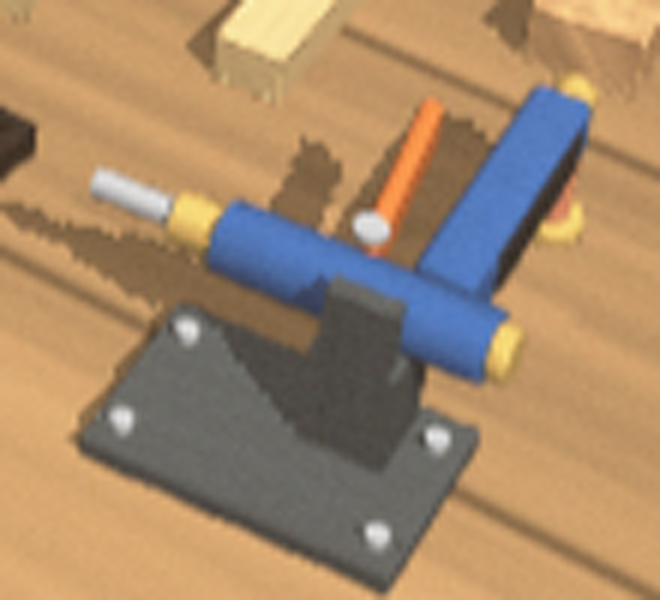

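View pics/lev_top.png

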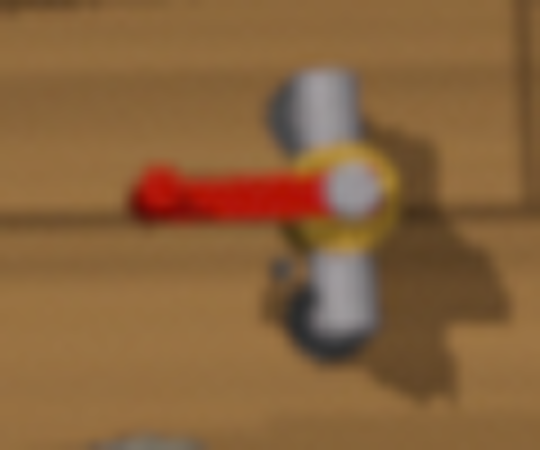

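View pics/lev_sc.png

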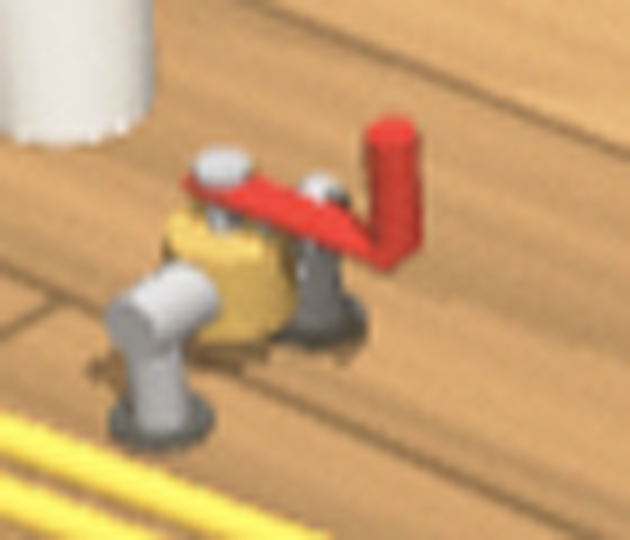

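Run:
```python
from h import *
f=grab("top");g=grab("scene")
def P(n,fr,u,v,z): print(n,onz(fr,u,v,z).round(1))
P("grip top T",f,397.8,255.6,111);P("grip top S",g,273.7,184.4,111);P("hub T",f,419.1,256.1,78)
P("hub S",g,230+220/9,170+165/9,82)
P("gripend",f,180+122/7,180+420/7,74);P("gripstart",f,180+108/7,180+200/7,74)
P("gripL",f,180+(88+3)/7,180+300/7,74);P("gripR",f,180+(138)/7,180+300/7,74)
P("trigtip",f,180+200/7,180+357/7,72);P("pin",f,180+160/7,180+190/7,78);P("trigmid",f,180+183/7,180+280/7,72)
P("barrelL",f,180+50/7,180+176/7,75);P("barrelR",f,180+262/7,180+157/7,75)
P("S gripend",g,380+568/6,290+105/6,74);P("S trigtip",g,380+430/6,290+105/6,72)
P("S pin",g,380+371/6,290+225/6,78)
```

```text
grip top T [ 423.7 -256.   111. ]
grip top S [ 424.8 -252.8  111. ]
hub T [ 425.6 -325.8   78. ]
hub S [ 436.1 -315.5   82. ]
gripend [487.8 357.3  74. ]
gripstart [587.6 365.3  74. ]
gripL [542.2 372.1  74. ]
gripR [541.8 351.2  74. ]
trigtip [516.  323.5  72. ]
pin [590.9 341.4  78. ]
trigmid [551.  331.6  72. ]
barrelL [598.8 391.3  75. ]
barrelR [605.9 296.6  75. ]
S gripend [496.6 364.5  74. ]
S trigtip [523.2 327.1  72. ]
S pin [592.6 342.4  78. ]
```

{"method": "step_arm", "body": {"deltas": [{"translation":[40.55,-45.41,0.45],"rot":[0,0,0.399]},{"translation":[40.55,-45.41,0.45],"rot":[0,0,0.399]},{"translation":[40.55,-45.41,0.45],"rot":[0,0,0.399]},{"translation":[40.55,-45.41,0.45],"rot":[0,0,0.399]},{"translation":[40.55,-45.41,0.45],"rot":[0,0,0.399]},{"translation":[40.55,-45.41,0.45],"rot":[0,0,0.399]},{"translation":[40.55,-45.41,0.45],"rot":[0,0,0.399]},{"translation":[40.55,-45.41,0.45],"rot":[0,0,0.399]}]}}

```text
clock: 1.55
eef_pos: [405.1, -101.1, 401.4]
tcp_rot: [3.141, -0.001, -0.001]
contact_force: [1.0, -0.2, 0.2]
opening: 0.999
```

```bash
cat >> h.py <<'E'
def slats(f,z=22,save=None):
    H=hsv(f);h,s,v=[H[...,i].astype(int) for i in range(3)]
    m=(h>=17)&(h<=27)&(v>165)&(s<140)&(s>60)
    m=cv2.morphologyEx(m.astype(np.uint8),cv2.MORPH_OPEN,np.ones((3,3)))
    if save: cv2.imwrite(f"pics/{save}.png",m*255)
    return rects(f,m,z,800 if 0 else 200)
E
python3 - <<'E'
from h import *
f=grab("wrist","w1");print(readout.sense()["eef_pos"]);print(*slats(f),sep="\n")
H=hsv(f);W=f["world_to_cam"];print("cam",-W[:3,:3].T@W[:3,3]);
E
```

```text
[406.65183988 -95.50318237 401.37298502]
([36.6, 145.9], np.int32(4112), 453.6, 131.6, 100, 27, 5.0)
([283.4, 158.8], np.int32(4017), 443.1, -70.0, 100, 27, -7.6)
cam [ 489.78749367 -101.8220589   371.14957532]
```

View pics/w1.png

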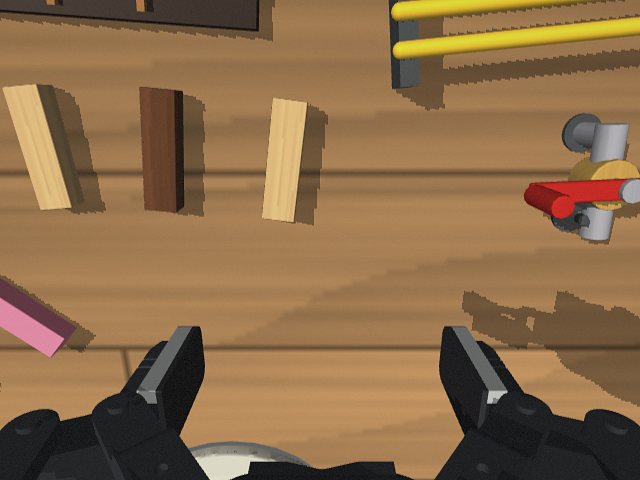

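The wrist view shows pale slat A at (283,158), the dark slat at (161,150) and pale slat B at (37,146). I'll pick A first.

Run:
```python
from h import *
go(442.5,-69.3,240,-0.132)
```

```text
t 1.6 pos [406.7 -95.5 401.4] rpy [-3.1383e+00 -2.2000e-03  2.3000e-03] | delta cm [ 3.59 -2.61 16.14] rz 0.134
```

{"method": "step_arm", "body": {"deltas": [{"translation":[3.59,-2.61,8],"rot":[0,0,0.134]},{"translation":[3.59,-2.61,16.14],"rot":[0,0,0.134]},{"translation":[3.59,-2.61,16.14],"rot":[0,0,0.134]},{"translation":[3.59,-2.61,16.14],"rot":[0,0,0.134]},{"translation":[3.59,-2.61,16.14],"rot":[0,0,0.134]}]}}

```text
clock: 2.22
eef_pos: [441.2, -77.2, 240.9]
tcp_rot: [3.142, -0.001, -0.134]
contact_force: [0.0, -0.1, 0.4]
opening: 1.004
```

Run:
```python
from h import *
f=grab("wrist","w2");print(*slats(f),sep="\n")
go(442.5,-69.3,180,-0.132)
```

```text
([304.6, 271.0], np.int32(9942), 442.7, -70.0, 99, 28, -7.7)
t 2.27 pos [441.4 -77.3 241.4] rpy [ 3.1415e+00 -2.7000e-03 -1.3450e-01] | delta cm [ 0.   -0.8   6.14] rz -0.002
```

View pics/w2.png

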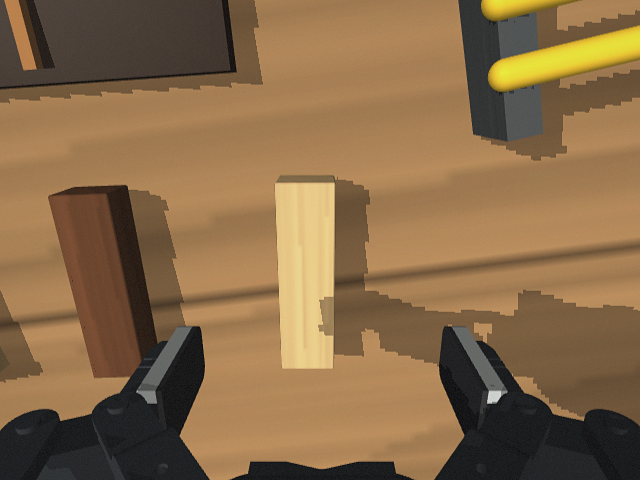

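{"method": "step_arm", "body": {"deltas": [{"translation":[0.1,-0.73,1.5],"rot":[0,0,0]},{"translation":[0.1,-0.73,6.14],"rot":[0,0,0]},{"translation":[0.1,-0.73,6.14],"rot":[0,0,0]},{"translation":[0.1,-0.73,6.14],"rot":[0,0,0]}]}}

```text
clock: 2.78
eef_pos: [443.0, -69.7, 179.1]
tcp_rot: [-3.142, -0.001, -0.134]
contact_force: [0.3, 0.6, 0.5]
opening: 1.003
```

{"method": "step_arm", "body": {"deltas": [{"translation":[0,0,0],"rot":[0,0,0]},{"translation":[0,0,0],"rot":[0,0,0]},{"translation":[0,0,0],"rot":[0,0,0]},{"translation":[0,0,0],"rot":[0,0,0]},{"translation":[0,0,0],"rot":[0,0,0]},{"translation":[0,0,0],"rot":[0,0,0]}], "grip": 255, "squeeze": 50}}

```text
clock: 3.52
eef_pos: [442.9, -69.8, 178.9]
tcp_rot: [3.142, -0.001, -0.134]
contact_force: [-1.6, 0.2, 11.5]
opening: 0.312
```

{"method": "step_arm", "body": {"deltas": [{"translation":[0,0,-3],"rot":[0,0,0]},{"translation":[0,0,-6],"rot":[0,0,0]},{"translation":[0,0,-6],"rot":[0,0,0]}]}}

```text
clock: 3.9
eef_pos: [443.5, -69.9, 240.0]
tcp_rot: [3.141, -0.004, -0.134]
contact_force: [-0.0, 0.3, -0.2]
opening: 0.312
```

Run:
```python
from h import *
go(617.3,0.7,240,-0.07)
f=grab("wrist","w3")
```

```text
t 3.9 pos [443.5 -69.9 240. ] rpy [ 3.1415 -0.0041 -0.1343] | delta cm [16.28 -9.33 -0.  ] rz -0.064
```

View pics/w3.png

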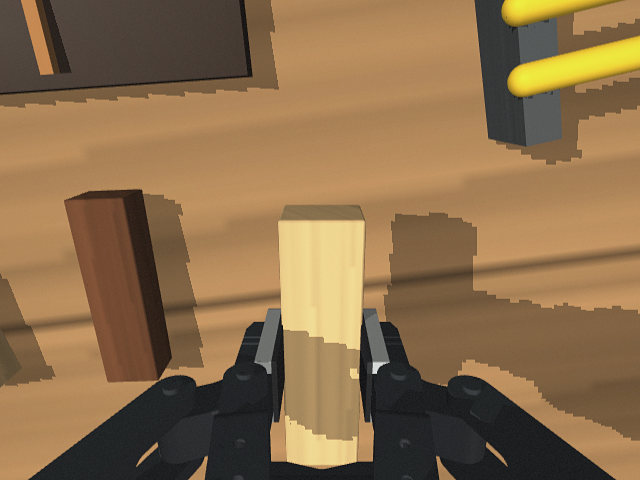

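{"method": "step_arm", "body": {"deltas": [{"translation":[16.28,-9.33,0],"rot":[0,0,-0.064]},{"translation":[16.28,-9.33,0],"rot":[0,0,-0.064]},{"translation":[16.28,-9.33,0],"rot":[0,0,-0.064]},{"translation":[16.28,-9.33,0],"rot":[0,0,-0.064]},{"translation":[16.28,-9.33,0],"rot":[0,0,-0.064]},{"translation":[16.28,-9.33,0],"rot":[0,0,-0.064]}]}}

```text
clock: 4.7
eef_pos: [615.1, 0.4, 237.3]
tcp_rot: [3.141, 0.002, -0.071]
contact_force: [-0.4, -0.5, -1.2]
opening: 0.311
```

Run:
```python
from h import *
go(617.3,0.7,186,-0.07)
f=grab("wrist","w4")
for x,y in [(0,-68),(67,-37),(-67,-37),(67,-117),(-67,-117),(67,37)]:
    a=-0.07;print((x,y),np.round(proj(f,[622+x*np.cos(a)-y*np.sin(a),68.5+x*np.sin(a)+y*np.cos(a),6]),0))
```

```text
t 4.7 pos [6.151e+02 4.000e-01 2.373e+02] rpy [ 3.1414e+00  2.3000e-03 -7.0700e-02] | delta cm [ 0.21 -0.04  5.13] rz -0.001
(0, -68) [320. 269.]
(67, -37) [253. 136.]
(-67, -37) [266. 377.]
(67, -117) [424. 136.]
(-67, -117) [405. 377.]
(67, 37) [ 95. 136.]
```

View pics/w4.png

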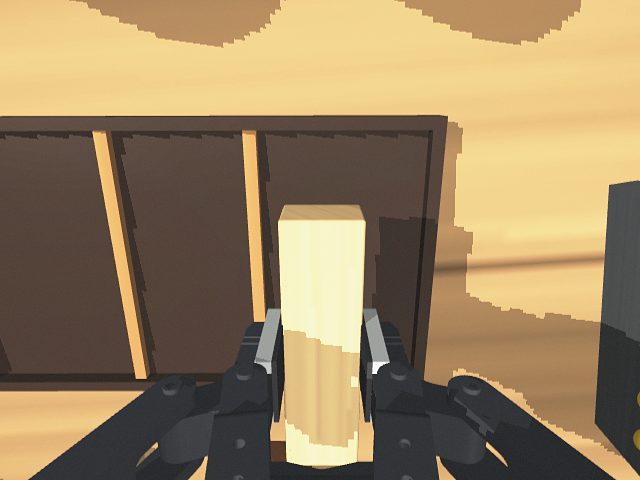

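Run:
```python
from h import *
f=grab("wrist")
I=f["image"].astype(int)
for r in (150,250,300):
    d=I[r,:,0]; e=[i for i in range(1,640) if abs(d[i]-d[i-1])>25]; print(r,e,[onz(f,i,r,11)[1].round(1) for i in e])
for c in (180,330):
    d=I[:,c,0]; e=[i for i in range(90,400) if abs(d[i]-d[i-1])>12]; print(c,e,[onz(f,c,i,14)[0].round(1) for i in e])
```

```text
150 [96, 109, 114, 125, 243, 256, 257, 258, 267, 427, 444, 445, 461] [np.float64(99.3), np.float64(93.3), np.float64(91.0), np.float64(85.9), np.float64(31.5), np.float64(25.5), np.float64(25.0), np.float64(24.6), np.float64(20.4), np.float64(-53.4), np.float64(-61.2), np.float64(-61.7), np.float64(-69.1)]
250 [113, 114, 125, 126, 131, 138, 249, 250, 261, 262, 263, 273, 279, 365, 380, 435, 436, 472, 604, 605] [np.float64(102.9), np.float64(102.4), np.float64(96.9), np.float64(96.4), np.float64(93.9), np.float64(90.4), np.float64(35.0), np.float64(34.5), np.float64(29.0), np.float64(28.5), np.float64(28.0), np.float64(23.0), np.float64(20.0), np.float64(-23.0), np.float64(-30.5), np.float64(-57.9), np.float64(-58.4), np.float64(-76.4), np.float64(-142.4), np.float64(-142.9)]
300 [122, 123, 134, 139, 252, 253, 264, 265, 266, 281, 363, 419, 430, 431, 483, 601, 602] [np.float64(104.7), np.float64(104.2), np.float64(98.4), np.float64(95.8), np.float64(37.0), np.float64(36.4), np.float64(30.7), np.float64(30.2), np.float64(29.7), np.float64(21.8), np.float64(-20.9), np.float64(-50.1), np.float64(-55.8), np.float64(-56.3), np.float64(-83.4), np.float64(-144.9), np.float64(-145.4)]
180 [116, 117, 118, 131, 132, 136, 137, 373] [np.float64(698.1), np.float64(697.7), np.float64(697.2), np.float64(691.7), np.float64(691.3), np.float64(689.6), np.float64(689.1), np.float64(564.6)]
330 [116, 117, 118, 139, 204, 205, 206, 219, 220, 346] [np.float64(693.4), np.float64(692.9), np.float64(692.5), np.float64(683.4), np.float64(653.5), np.float64(653.0), np.float64(652.5), np.float64(646.1), np.float64(645.6), np.float64(575.8)]
```

Run:
```python
from h import *
go(618,-3.5,186,-0.07)
```

```text
t 4.8 pos [6.155e+02 4.000e-01 2.379e+02] rpy [ 3.1415e+00  1.1000e-03 -7.0900e-02] | delta cm [0.28 0.37 5.19] rz -0.001
```

{"method": "step_arm", "body": {"deltas": [{"translation":[0.28,0.37,2],"rot":[0,0,0]},{"translation":[0.28,0.37,4.2],"rot":[0,0,0]},{"translation":[0.28,0.37,5.15],"rot":[0,0,0]},{"translation":[0.28,0.37,5.15],"rot":[0,0,0]},{"translation":[0.28,0.37,5.15],"rot":[0,0,0]}]}}

```text
clock: 5.42
eef_pos: [619.0, -3.1, 186.5]
tcp_rot: [-3.142, 0.0, -0.07]
contact_force: [0.7, -0.2, -0.1]
opening: 0.315
```

{"method": "step_arm", "body": {"deltas": [{"translation":[0,0,0],"rot":[0,0,0]},{"translation":[0,0,0],"rot":[0,0,0]},{"translation":[0,0,0],"rot":[0,0,0]}], "grip": 120}}

```text
clock: 5.8
eef_pos: [619.0, -3.0, 186.9]
tcp_rot: [-3.142, -0.0, -0.07]
contact_force: [-0.1, 0.4, 0.4]
opening: 0.525
```

{"method": "step_arm", "body": {"deltas": [{"translation":[0,0,-3],"rot":[0,0,0]},{"translation":[0,0,-8],"rot":[0,0,0]},{"translation":[0,0,-12],"rot":[0,0,0]},{"translation":[0,0,-12],"rot":[0,0,0]}]}}

```text
clock: 6.3
eef_pos: [620.2, -3.0, 310.4]
tcp_rot: [-3.141, -0.006, -0.07]
contact_force: [-0.4, 0.7, -0.2]
opening: 0.527
```

Run:
```python
from h import *
f=grab("wrist","w5")
go(453,132,240,0.09)
f=grab("top");H=hsv(f)
print(*slats(f),sep="\n")
```

```text
t 6.35 pos [619.4  -3.  308.3] rpy [-3.1414 -0.0033 -0.0702] | delta cm [-17.55 -12.3    6.83] rz -0.16
([414.2, 129.1], np.int32(1040), 855.0, -338.1, 138, 85, -1.0)
([444.5, 128.7], np.int32(1034), 853.5, -438.4, 138, 85, -0.2)
([475.1, 128.2], np.int32(1036), 854.9, -538.3, 138, 85, -1.0)
([383.6, 129.8], np.int32(1039), 853.3, -238.6, 138, 85, -1.0)
([97.3, 222.6], np.int32(2580), 552.2, 685.6, 306, 145, -2.5)
([271.2, 252.8], np.int32(261), 451.4, 132.7, 98, 27, 5.0)
([513.0, 351.5], np.int32(205), 133.3, -610.6, 203, 9, 0.1)
([539.7, 368.2], np.int32(1048), 78.1, -688.2, 231, 43, 0.0)
```

View pics/w5.png

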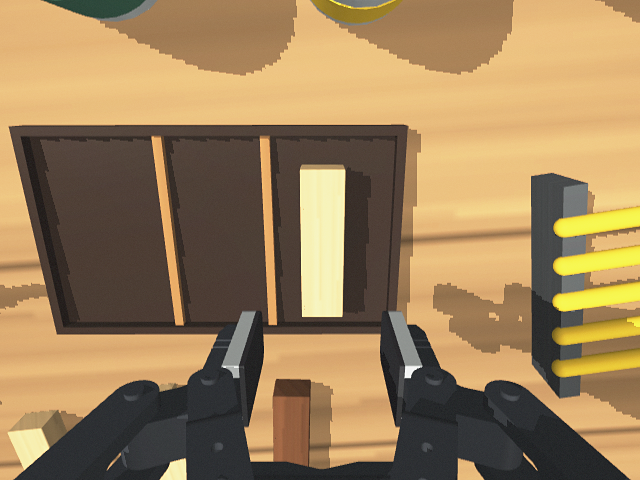

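Slat A lies flat in the right lane, at (322,240). Next is slat B.

{"method": "step_arm", "body": {"deltas": [{"translation":[-17.55,-12.3,6.83],"rot":[0,0,-0.16]},{"translation":[-17.55,-12.3,6.83],"rot":[0,0,-0.16]},{"translation":[-17.55,-12.3,6.83],"rot":[0,0,-0.16]},{"translation":[-17.55,-12.3,6.83],"rot":[0,0,-0.16]},{"translation":[-17.55,-12.3,6.83],"rot":[0,0,-0.16]},{"translation":[-17.55,-12.3,6.83],"rot":[0,0,-0.16]}], "grip": 0}}

```text
clock: 7.15
eef_pos: [453.0, 131.9, 238.0]
tcp_rot: [3.141, 0.0, 0.09]
contact_force: [-0.1, 0.5, 0.2]
opening: 1.001
```

Run:
```python
from h import *
f=grab("wrist","w6")
go(453,132,180,0.09)
print(*slats(f),sep="\n")
```

```text
t 7.2 pos [453.4 131.8 238.3] rpy [ 3.1415e+00 -4.0000e-04  8.9600e-02] | delta cm [-0.03 -0.03  5.83] rz -0.0
([319.6, 260.9], np.int32(8872), 453.4, 131.5, 100, 28, 4.9)
([109.4, 289.3], np.int32(9694), 434.5, 233.5, 100, 27, 3.3)
```

View pics/w6.png

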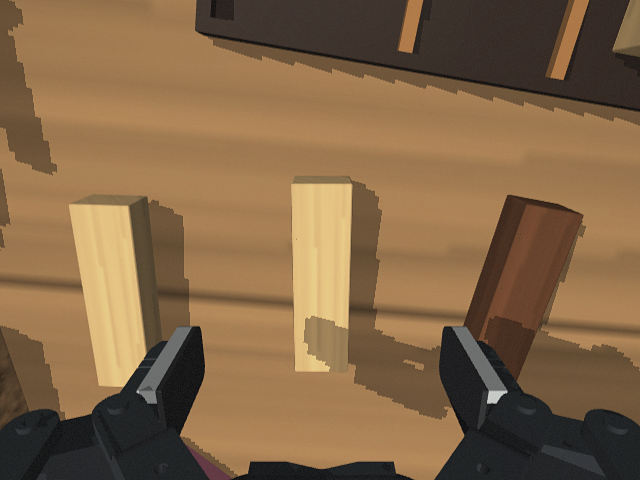

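{"method": "step_arm", "body": {"deltas": [{"translation":[0,0,2],"rot":[0,0,0]},{"translation":[0,0,5.85],"rot":[0,0,0]},{"translation":[0,0,5.85],"rot":[0,0,0]},{"translation":[0,0,5.85],"rot":[0,0,0]}]}}

```text
clock: 7.7
eef_pos: [453.3, 131.7, 180.6]
tcp_rot: [-3.142, -0.0, 0.089]
contact_force: [0.4, 0.2, 1.1]
opening: 0.999
```

{"method": "step_arm", "body": {"deltas": [{"translation":[0,0,0],"rot":[0,0,0]},{"translation":[0,0,0],"rot":[0,0,0]},{"translation":[0,0,0],"rot":[0,0,0]},{"translation":[0,0,0],"rot":[0,0,0]},{"translation":[0,0,0],"rot":[0,0,0]},{"translation":[0,0,0],"rot":[0,0,0]}], "grip": 255}}

```text
clock: 8.45
eef_pos: [452.8, 132.1, 180.6]
tcp_rot: [-3.141, -0.001, 0.09]
contact_force: [-1.5, -0.7, 8.8]
opening: 0.308
```

{"method": "step_arm", "body": {"deltas": [{"translation":[0,0,-3],"rot":[0,0,0]},{"translation":[0,0,-6],"rot":[0,0,0]},{"translation":[0,0,-6],"rot":[0,0,0]}]}}

```text
clock: 8.82
eef_pos: [453.3, 132.3, 241.7]
tcp_rot: [-3.141, -0.004, 0.09]
contact_force: [0.5, 0.4, 0.1]
opening: 0.312
```

Run:
```python
from h import *
go(623,66,240,-0.07)
```

```text
t 8.82 pos [453.3 132.3 241.7] rpy [-3.1408 -0.0039  0.0899] | delta cm [16.3   8.13  0.17] rz 0.16
```

{"method": "step_arm", "body": {"deltas": [{"translation":[16.3,8.13,0.17],"rot":[0,0,0.16]},{"translation":[16.3,8.13,0.17],"rot":[0,0,0.16]},{"translation":[16.3,8.13,0.17],"rot":[0,0,0.16]},{"translation":[16.3,8.13,0.17],"rot":[0,0,0.16]},{"translation":[16.3,8.13,0.17],"rot":[0,0,0.16]},{"translation":[16.3,8.13,0.17],"rot":[0,0,0.16]}]}}

```text
clock: 9.57
eef_pos: [620.9, 66.1, 237.5]
tcp_rot: [3.141, 0.002, -0.07]
contact_force: [-0.1, -0.2, -0.3]
opening: 0.313
```

Run:
```python
from h import *
go(623,66,188,-0.07)
f=grab("wrist","w7")
```

```text
t 9.57 pos [620.9  66.1 237.5] rpy [ 3.1413e+00  2.0000e-03 -6.9600e-02] | delta cm [ 0.21 -0.    4.95] rz 0.0
```

View pics/w7.png

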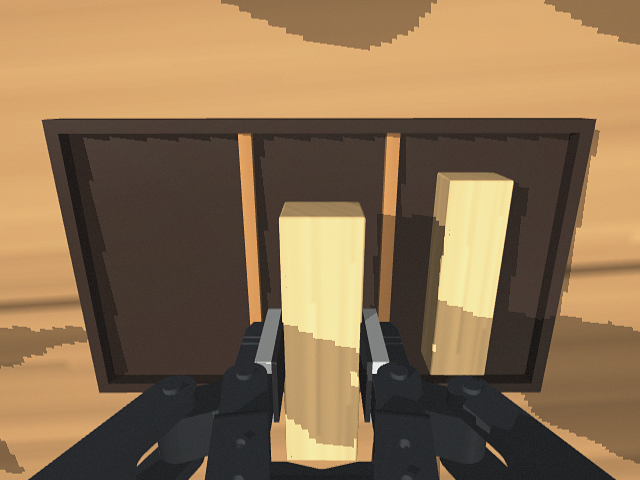

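{"method": "step_arm", "body": {"deltas": [{"translation":[0.15,0,2],"rot":[0,0,0]},{"translation":[0.15,0,4],"rot":[0,0,0]},{"translation":[0.15,0,4.95],"rot":[0,0,0]},{"translation":[0.15,0,4.95],"rot":[0,0,0]},{"translation":[0.15,0,4.95],"rot":[0,0,0]}]}}

```text
clock: 10.25
eef_pos: [623.6, 65.6, 188.2]
tcp_rot: [3.142, 0.001, -0.07]
contact_force: [-0.8, 0.7, 0.6]
opening: 0.313
```

{"method": "step_arm", "body": {"deltas": [{"translation":[0,0,0],"rot":[0,0,0]},{"translation":[0,0,0],"rot":[0,0,0]},{"translation":[0,0,0],"rot":[0,0,0]}], "grip": 125}}

```text
clock: 10.62
eef_pos: [623.7, 65.6, 188.8]
tcp_rot: [-3.142, -0.0, -0.07]
contact_force: [-0.5, -0.3, 0.0]
opening: 0.511
```

{"method": "step_arm", "body": {"deltas": [{"translation":[0,0,-3],"rot":[0,0,0]},{"translation":[0,0,-8],"rot":[0,0,0]},{"translation":[0,0,-12],"rot":[0,0,0]},{"translation":[0,0,-12],"rot":[0,0,0]}]}}

```text
clock: 11.12
eef_pos: [624.9, 65.7, 312.5]
tcp_rot: [-3.14, -0.006, -0.07]
contact_force: [0.4, 0.0, -0.9]
opening: 0.511
```

Run:
```python
from h import *
f=grab("wrist","w8")
go(434.5,233.5,240,0.059)
```

```text
t 11.18 pos [624.1  65.6 310.4] rpy [-3.141  -0.0033 -0.0701] | delta cm [-20.09 -15.42   7.04] rz -0.129
```

View pics/w8.png

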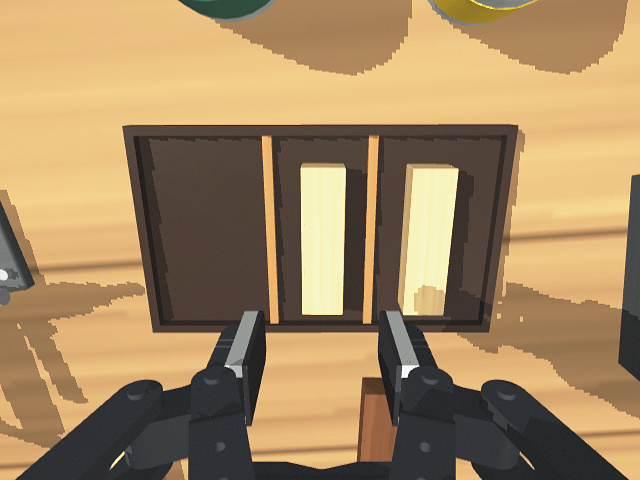

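Slats A (431,240) and B (323,240) lie flat in their lanes. Next is slat C.

{"method": "step_arm", "body": {"deltas": [{"translation":[-20.09,-15.42,7.04],"rot":[0,0,-0.129]},{"translation":[-20.09,-15.42,7.04],"rot":[0,0,-0.129]},{"translation":[-20.09,-15.42,7.04],"rot":[0,0,-0.129]},{"translation":[-20.09,-15.42,7.04],"rot":[0,0,-0.129]},{"translation":[-20.09,-15.42,7.04],"rot":[0,0,-0.129]},{"translation":[-20.09,-15.42,7.04],"rot":[0,0,-0.129]},{"translation":[-20.09,-15.42,7.04],"rot":[0,0,-0.129]}], "grip": 0}}

```text
clock: 12.05
eef_pos: [435.2, 233.0, 238.4]
tcp_rot: [-3.141, -0.001, 0.058]
contact_force: [-0.1, 0.1, -0.6]
opening: 0.998
```

Run:
```python
from h import *
f=grab("wrist","w9")
go(434.5,233.5,180,0.059)
print(*slats(f),sep="\n")
```

```text
t 12.1 pos [435.3 232.9 238.5] rpy [-3.1413e+00 -1.0000e-03  5.7500e-02] | delta cm [-0.08 -0.06  5.85] rz -0.001
([317.1, 265.9], np.int32(8977), 434.5, 233.5, 100, 28, 3.2)
```

View pics/w9.png

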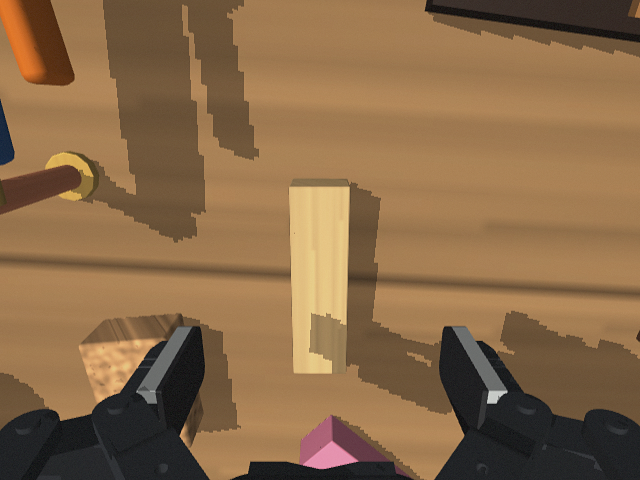

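Run:
```python
from h import *
f=grab("wrist")
for u,v,z in [(182,314,28),(190,400,28),(84,345,28),(195,322,28),(188,318,0)]: print(onz(f,u,v,z).round(1))
f=grab("top")
for u,v in [(180+105/2.9,170+290/2.9),(180+110/2.9,170+350/2.9),(180+64/2.9,170+293/2.9)]: print(onz(f,u,v,28).round(1))
```

```text
[419.1 299.1  28. ]
[368.6 297.4  28. ]
[398.9 348.7  28. ]
[415.1 292.9  28. ]
[401.1 305.5   0. ]
[398.9 305.6  28. ]
[333.7 299.4  28. ]
[396.4 350.1  28. ]
```

{"method": "step_arm", "body": {"deltas": [{"translation":[-0.08,-0.06,0.5],"rot":[0,0,0]},{"translation":[-0.08,-0.06,1],"rot":[0,0,0]},{"translation":[-0.08,-0.06,3],"rot":[0,0,0]},{"translation":[-0.08,-0.06,5.85],"rot":[0,0,0]},{"translation":[-0.08,-0.06,5.85],"rot":[0,0,0]},{"translation":[-0.08,-0.06,5.85],"rot":[0,0,0]}], "grip": 75}}

```text
clock: 12.95
eef_pos: [433.4, 234.1, 180.1]
tcp_rot: [3.142, 0.0, 0.059]
contact_force: [0.6, 1.1, 0.3]
opening: 0.706
```

{"method": "step_arm", "body": {"deltas": [{"translation":[0,0,0],"rot":[0,0,0]},{"translation":[0,0,0],"rot":[0,0,0]},{"translation":[0,0,0],"rot":[0,0,0]},{"translation":[0,0,0],"rot":[0,0,0]},{"translation":[0,0,0],"rot":[0,0,0]},{"translation":[0,0,0],"rot":[0,0,0]}], "grip": 255}}

```text
clock: 13.7
eef_pos: [433.6, 234.2, 180.8]
tcp_rot: [-3.141, -0.001, 0.059]
contact_force: [-1.3, -1.5, 7.7]
opening: 0.314
```

{"method": "step_arm", "body": {"deltas": [{"translation":[0,0,-3],"rot":[0,0,0]},{"translation":[0,0,-6],"rot":[0,0,0]},{"translation":[0,0,-6],"rot":[0,0,0]}]}}

```text
clock: 14.08
eef_pos: [434.1, 234.5, 242.0]
tcp_rot: [-3.14, -0.004, 0.059]
contact_force: [-0.7, 0.8, -0.8]
opening: 0.313
```

Run:
```python
from h import *
go(628.5,137.5,242,-0.07)
f=grab("top"); print(proj(f,[625,270,200]))
```

```text
t 14.07 pos [434.1 234.5 242. ] rpy [-3.1396 -0.0043  0.0587] | delta cm [18.84 10.82  0.  ] rz 0.129
(np.float64(219.57930370628372), np.float64(186.2958791272545))
```

{"method": "step_arm", "body": {"deltas": [{"translation":[18.84,10.82,0],"rot":[0,0,0.129]},{"translation":[18.84,10.82,0],"rot":[0,0,0.129]},{"translation":[18.84,10.82,0],"rot":[0,0,0.129]},{"translation":[18.84,10.82,0],"rot":[0,0,0.129]},{"translation":[18.84,10.82,0],"rot":[0,0,0.129]},{"translation":[18.84,10.82,0],"rot":[0,0,0.129]},{"translation":[18.84,10.82,0],"rot":[0,0,0.129]}]}}

```text
clock: 15.0
eef_pos: [626.6, 137.7, 239.2]
tcp_rot: [3.141, 0.001, -0.069]
contact_force: [-0.6, -0.5, 0.0]
opening: 0.316
```

Run:
```python
from h import *
go(628.5,137.5,187,-0.07)
f=grab("wrist","w10")
```

```text
t 15.0 pos [626.6 137.7 239.2] rpy [ 3.1413e+00  1.5000e-03 -6.9300e-02] | delta cm [0.19 0.   5.22] rz 0.001
```

View pics/w10.png

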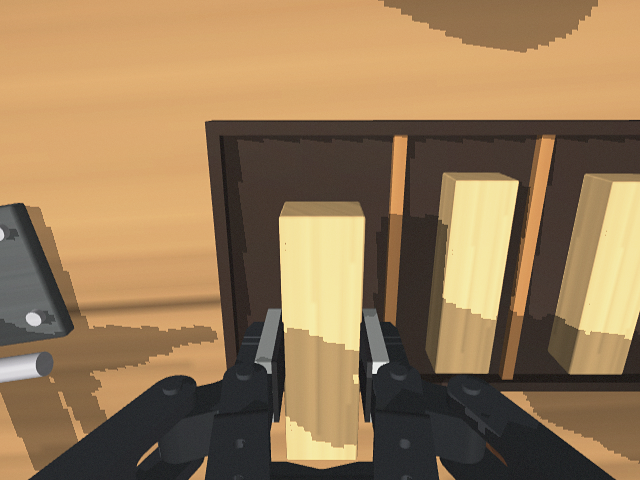

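{"method": "step_arm", "body": {"deltas": [{"translation":[0,0,2],"rot":[0,0,0]},{"translation":[0,0,4],"rot":[0,0,0]},{"translation":[0,0,5.2],"rot":[0,0,0]},{"translation":[0,0,5.2],"rot":[0,0,0]},{"translation":[0,0,5.2],"rot":[0,0,0]}]}}

```text
clock: 15.68
eef_pos: [627.6, 137.1, 187.1]
tcp_rot: [3.141, 0.001, -0.07]
contact_force: [0.1, -0.6, -0.1]
opening: 0.312
```

{"method": "step_arm", "body": {"deltas": [{"translation":[0,0,0],"rot":[0,0,0]},{"translation":[0,0,0],"rot":[0,0,0]},{"translation":[0,0,0],"rot":[0,0,0]}], "grip": 125}}

```text
clock: 16.05
eef_pos: [627.7, 137.1, 188.0]
tcp_rot: [-3.142, -0.0, -0.07]
contact_force: [-0.6, 0.1, -0.2]
opening: 0.51
```

{"method": "step_arm", "body": {"deltas": [{"translation":[0,0,-3],"rot":[0,0,0]},{"translation":[0,0,-8],"rot":[0,0,0]},{"translation":[0,0,-12],"rot":[0,0,0]},{"translation":[0,0,-12],"rot":[0,0,0]}]}}

```text
clock: 16.55
eef_pos: [628.9, 137.3, 311.7]
tcp_rot: [-3.14, -0.006, -0.07]
contact_force: [0.2, -0.4, 0.0]
opening: 0.506
```

Run:
```python
from h import *
f=grab("wrist","w11");print(*slats(f,28),sep="\n")
go(460,-240,320,0.0)
```

```text
([429.8, 79.5], np.int32(999), 724.1, 64.6, 56, 11, 89.0)
([299.1, 83.2], np.int32(386), 726.8, 143.3, 32, 6, 88.3)
([245.5, 86.4], np.int32(392), 725.8, 173.9, 27, 10, 89.8)
([431.8, 237.3], np.int32(7238), 625.2, 67.1, 101, 32, -4.3)
([537.1, 235.2], np.int32(7900), 620.3, 1.2, 102, 37, -4.2)
([322.9, 239.9], np.int32(6355), 627.9, 136.5, 100, 28, -4.5)
([162.4, 191.2], np.int32(2721), 669.6, 230.9, 93, 24, -88.5)
t 16.6 pos [628.1 137.2 309.5] rpy [-3.1407e+00 -3.1000e-03 -7.0200e-02] | delta cm [-14.12  38.8   -1.05] rz -0.07
```

View pics/w11.png

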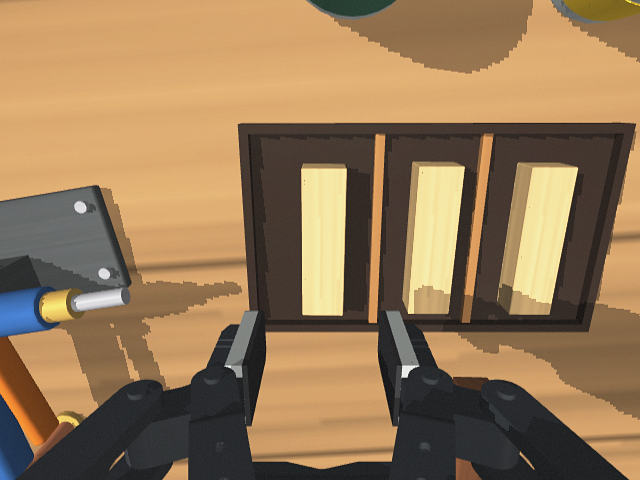

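All three slats lie flat, one per lane, at (323,240), (432,237) and (537,235). Next is the lever.

{"method": "step_arm", "body": {"deltas": [{"translation":[-14.12,38.8,-1.05],"rot":[0,0,-0.07]},{"translation":[-14.12,38.8,-1.05],"rot":[0,0,-0.07]},{"translation":[-14.12,38.8,-1.05],"rot":[0,0,-0.07]},{"translation":[-14.12,38.8,-1.05],"rot":[0,0,-0.07]},{"translation":[-14.12,38.8,-1.05],"rot":[0,0,-0.07]},{"translation":[-14.12,38.8,-1.05],"rot":[0,0,-0.07]},{"translation":[-14.12,38.8,-1.05],"rot":[0,0,-0.07]},{"translation":[-14.12,38.8,-1.05],"rot":[0,0,-0.07]}], "grip": 255}}

```text
clock: 17.6
eef_pos: [458.1, -241.9, 317.2]
tcp_rot: [-3.141, 0.002, -0.004]
contact_force: [0.4, -0.4, 0.3]
opening: -0.002
```

{"method": "step_arm", "body": {"deltas": [{"translation":[0,0,0],"rot":[0,0,0]},{"translation":[0,0,0],"rot":[0,0,0]}]}}

```text
clock: 17.85
eef_pos: [459.9, -239.1, 317.8]
tcp_rot: [-3.141, 0.001, 0.001]
contact_force: [-0.4, 0.0, 0.2]
opening: 0.002
```

Run:
```python
from h import *
f=grab("wrist","w12")
go(460,-255,320,0.0)
for p in [(424,-255,111),(424,-255,71),(425.5,-325,78)]: print(proj(f,p))
```

```text
t 17.9 pos [ 460.  -239.1  317.9] rpy [-3.1412e+00  5.0000e-04  1.3000e-03] | delta cm [-0.    1.59 -0.21] rz 0.001
(np.float64(352.453135947687), np.float64(359.4297917347559))
(np.float64(347.6830041468405), np.float64(319.4281348748027))
(np.float64(471.5786974883849), np.float64(323.29209448000944))
```

View pics/w12.png

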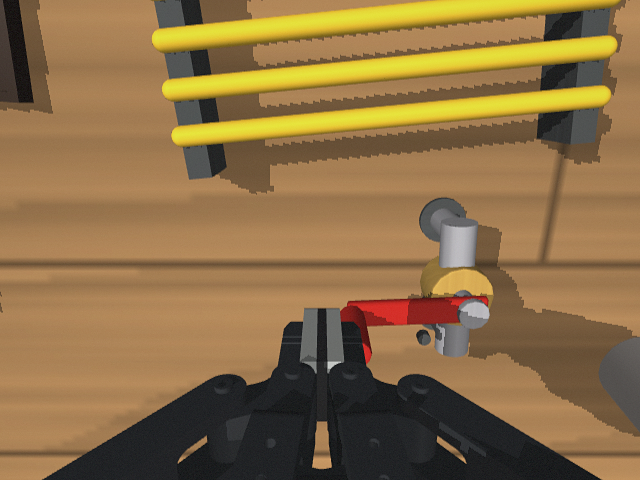

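{"method": "step_arm", "body": {"deltas": [{"translation":[0,1.6,2],"rot":[0,0,0]},{"translation":[0,1.6,6.1],"rot":[0,0,0]},{"translation":[0,1.6,6.1],"rot":[0,0,0]},{"translation":[0,1.6,6.1],"rot":[0,0,0]}]}}

```text
clock: 18.4
eef_pos: [460.2, -255.7, 258.1]
tcp_rot: [3.141, -0.0, 0.001]
contact_force: [0.3, 0.9, 0.1]
opening: 0.001
```

{"method": "step_arm", "body": {"deltas": [{"translation":[-1.6,0,0],"rot":[0,0,0]},{"translation":[-2.8,-0.1,0],"rot":[0,0,0]},{"translation":[-4.1,-0.25,0],"rot":[0,0,0]},{"translation":[-5.3,0.1,0],"rot":[0,0,0]},{"translation":[-6.5,0.4,0],"rot":[0,0,0]},{"translation":[-7.6,1.1,0],"rot":[0,0,0]},{"translation":[-8.6,1.9,0],"rot":[0,0,0]},{"translation":[-9.8,3.4,0],"rot":[0,0,0]}]}}

```text
clock: 19.4
eef_pos: [360.6, -290.3, 257.0]
tcp_rot: [-3.141, 0.001, 0.0]
contact_force: [-0.3, -0.6, -0.2]
opening: -0.003
```

{"method": "step_arm", "body": {"deltas": [{"translation":[0,0,0],"rot":[0,0,0]},{"translation":[0,0,0],"rot":[0,0,0]}]}}

```text
clock: 19.65
eef_pos: [361.5, -290.0, 257.1]
tcp_rot: [-3.141, 0.0, -0.001]
contact_force: [0.2, -0.6, 0.2]
opening: 0.002
```

Run:
```python
from h import *
f=grab("scene","s2");crop(f,200,150,110,90,6,"s2c")
go(400,-200,330,0.0)
```

```text
t 19.7 pos [ 361.7 -289.9  257.2] rpy [-3.1413e+00  3.0000e-04 -4.0000e-04] | delta cm [ 3.83 -8.99 -7.28] rz -0.0
```

View pics/s2c.png

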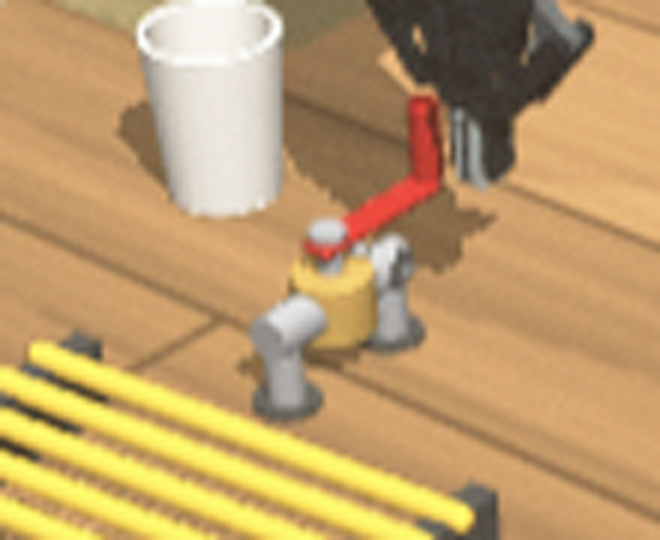

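The lever now lies over the pipe, grip at crop (425,140), clear of the fingers, so it has snapped to on. I back away and head for the gun.

{"method": "step_arm", "body": {"deltas": [{"translation":[0.5,-1,-5],"rot":[0,0,0]},{"translation":[3.8,-9,-9],"rot":[0,0,0]},{"translation":[3.8,-9,-9],"rot":[0,0,0]},{"translation":[3.8,-9,-9],"rot":[0,0,0]}]}}

```text
clock: 20.2
eef_pos: [400.6, -198.4, 348.4]
tcp_rot: [3.141, -0.002, 0.003]
contact_force: [0.1, -0.6, -0.3]
opening: -0.003
```

Run:
```python
from h import *
f=grab("wrist","w13")
g=grab("top");crop(g,360,230,90,70,7,"t13")
go(480,340,340,0.08)
```

```text
t 20.3 pos [ 399.7 -199.7  347.2] rpy [3.1414e+00 1.0000e-04 1.5000e-03] | delta cm [  8.11 -53.95   0.72] rz -0.078
```

View pics/t13.png

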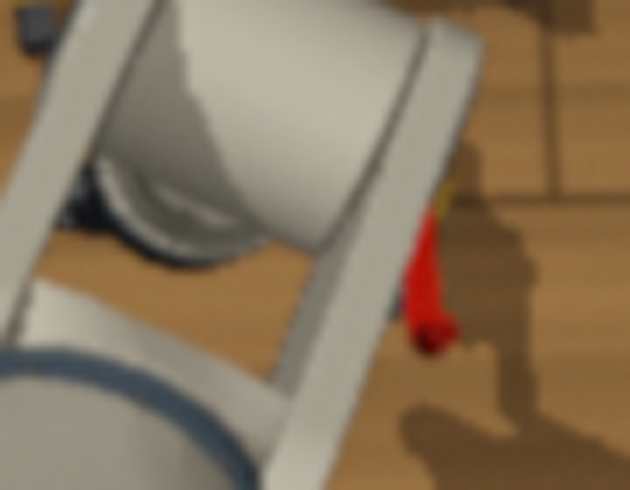

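View pics/w13.png

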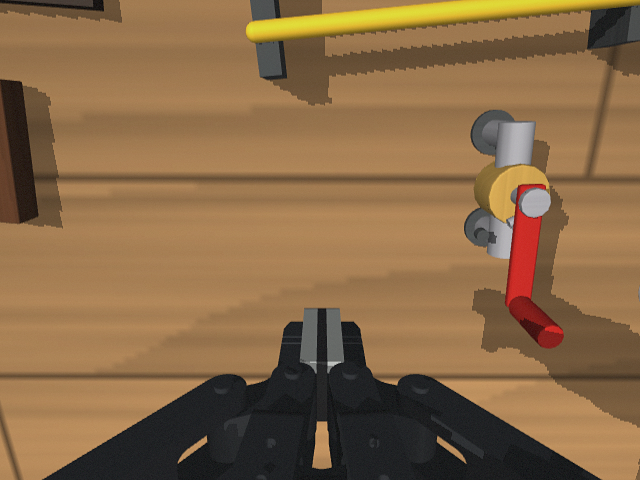

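The lever is on, above the pipe, with its grip at (550,337) in the wrist view. I go over to the gun.

{"method": "step_arm", "body": {"deltas": [{"translation":[8.1,-54,0.7],"rot":[0,0,-0.078]},{"translation":[8.1,-54,0.7],"rot":[0,0,-0.078]},{"translation":[8.1,-54,0.7],"rot":[0,0,-0.078]},{"translation":[8.1,-54,0.7],"rot":[0,0,-0.078]},{"translation":[8.1,-54,0.7],"rot":[0,0,-0.078]},{"translation":[8.1,-54,0.7],"rot":[0,0,-0.078]},{"translation":[8.1,-54,0.7],"rot":[0,0,-0.078]},{"translation":[8.1,-54,0.7],"rot":[0,0,-0.078]}], "grip": 0}}

```text
clock: 21.3
eef_pos: [474.3, 295.7, 339.9]
tcp_rot: [3.141, 0.001, 0.077]
contact_force: [0.4, -0.3, 0.1]
opening: 1.003
```

{"method": "step_arm", "body": {"deltas": [{"translation":[0,0,0],"rot":[0,0,0]},{"translation":[0,0,0],"rot":[0,0,0]}]}}

```text
clock: 21.55
eef_pos: [473.8, 293.6, 339.7]
tcp_rot: [3.14, 0.002, 0.078]
contact_force: [0.5, -0.1, -0.4]
opening: 1.001
```

Run:
```python
from h import *
f=grab("wrist","w14")
go(541,355,340,0.08)
H=hsv(f);h,s,v=[H[...,i].astype(int) for i in range(3)]
print("trig",*rects(f,(h>=5)&(h<=16)&(s>210)&(v>120),72,300),sep="\n")
print("blue",*rects(f,(h>100)&(h<125)&(s>120),74,300),sep="\n")
```

```text
t 21.6 pos [473.8 293.1 340. ] rpy [3.1403e+00 1.8000e-03 7.7000e-02] | delta cm [ 7.17 -5.66 -0.  ] rz -0.003
trig
blue
([213.1, 84.2], np.int32(12027), 548.3, 340.3, 109, 93, 4.5)
```

View pics/w14.png

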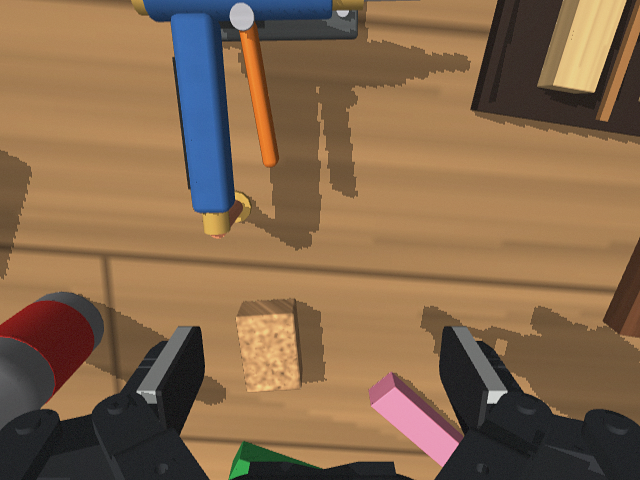

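Run:
```python
from h import *
f=grab("wrist")
P=lambda u,v,z:print((u,v,z),onz(f,u,v,z).round(1))
P(182,112,74);P(229,112,74);P(212,211,74);P(192,14,74)
P(256,90,72);P(265,90,72);P(270,164,72);P(241,15,80)
I=f["image"].astype(int)
for r in (60,90,112,150): print(r,[i for i in range(170,300) if np.abs(I[r,i]-I[r,i-1]).sum()>60])
```

```text
(182, 112, 74) [547. 373.  74.]
(229, 112, 74) [549.  347.7  74. ]
(212, 211, 74) [493.2 357.3  74. ]
(192, 14, 74) [594.6 366.5  74. ]
(256, 90, 72) [561.3 333.8  72. ]
(265, 90, 72) [561.6 329.   72. ]
(270, 164, 72) [522.6 324.9  72. ]
(241, 15, 80) [595.1 340.8  80. ]
60 [171, 172, 174, 175, 222, 223, 237, 244, 257, 262]
90 [175, 176, 178, 225, 249, 250, 267]
112 [178, 181, 227, 253, 254, 266, 271]
150 [182, 183, 185, 186, 230, 231, 260, 261, 272, 273, 277]
```

{"method": "step_arm", "body": {"deltas": [{"translation":[7.2,-5.6,1.5],"rot":[0,0,-0.007]},{"translation":[7.2,-5.6,3.5],"rot":[0,0,-0.007]},{"translation":[7.2,-5.6,3.5],"rot":[0,0,-0.007]},{"translation":[7.2,-5.6,3.5],"rot":[0,0,-0.007]}]}}

```text
clock: 22.15
eef_pos: [541.1, 354.3, 305.9]
tcp_rot: [3.141, 0.001, 0.084]
contact_force: [0.1, 0.0, -0.6]
opening: 0.999
```

Run:
```python
from h import *
f=grab("wrist","w15")
go(543.5,354.3,227,0.085)
I=f["image"].astype(int)
for r in range(200,341,20): print(r,[(i,onz(f,i,r,73).round(1)[:2].tolist()) for i in range(210,420) if np.abs(I[r,i]-I[r,i-1]).sum()>70])
```

```text
t 22.2 pos [541.  354.5 306.4] rpy [3.1413e+00 3.0000e-04 8.3700e-02] | delta cm [0.24 0.04 7.94] rz -0.001
200 [(279, [577.7, 377.6]), (280, [577.7, 377.1]), (323, [579.5, 355.8]), (347, [580.5, 343.9]), (349, [580.6, 342.9]), (351, [580.7, 342.0]), (365, [581.2, 335.0]), (366, [581.3, 334.5]), (398, [582.6, 318.7]), (402, [582.8, 316.7])]
220 [(277, [567.3, 378.0]), (278, [567.4, 377.5]), (281, [567.5, 376.0]), (323, [569.3, 354.9]), (348, [570.3, 342.4]), (353, [570.5, 339.9]), (367, [571.1, 332.8]), (368, [571.1, 332.3]), (399, [572.4, 316.7]), (403, [572.6, 314.7])]
240 [(278, [556.8, 377.0]), (279, [556.8, 376.5]), (281, [556.9, 375.5]), (282, [556.9, 375.0]), (289, [557.2, 371.4]), (290, [557.3, 370.9]), (323, [558.7, 354.0]), (346, [559.6, 342.3]), (355, [560.0, 337.7]), (369, [560.6, 330.5]), (400, [561.9, 314.7]), (403, [562.1, 313.2])]
260 [(279, [545.8, 376.0]), (280, [545.9, 375.4]), (282, [546.0, 374.4]), (283, [546.0, 373.9]), (323, [547.7, 353.1]), (324, [547.8, 352.6]), (348, [548.8, 340.1]), (357, [549.2, 335.5]), (358, [549.2, 334.9]), (371, [549.8, 328.2]), (372, 
[... 187 characters left out ...]
, [537.4, 340.5]), (358, [538.0, 333.7]), (360, [538.0, 332.6]), (373, [538.6, 325.8]), (397, [539.7, 313.1]), (407, [540.1, 307.8])]
300 [(281, [522.8, 373.7]), (282, [522.9, 373.2]), (284, [523.0, 372.1]), (323, [524.7, 351.2]), (324, [524.8, 350.6]), (347, [525.8, 338.3]), (361, [526.4, 330.8]), (362, [526.5, 330.2]), (375, [527.0, 323.2]), (394, [527.9, 313.0]), (418, [529.0, 300.1])]
320 [(282, [510.8, 372.6]), (285, [510.9, 370.9]), (324, [512.7, 349.6]), (341, [513.4, 340.3]), (348, [513.7, 336.5]), (394, [515.8, 311.3]), (401, [516.1, 307.5])]
340 [(285, [498.3, 370.2]), (286, [498.4, 369.7]), (324, [500.1, 348.5]), (342, [500.9, 338.5]), (384, [502.9, 315.1]), (411, [504.1, 300.1])]
```

View pics/w15.png

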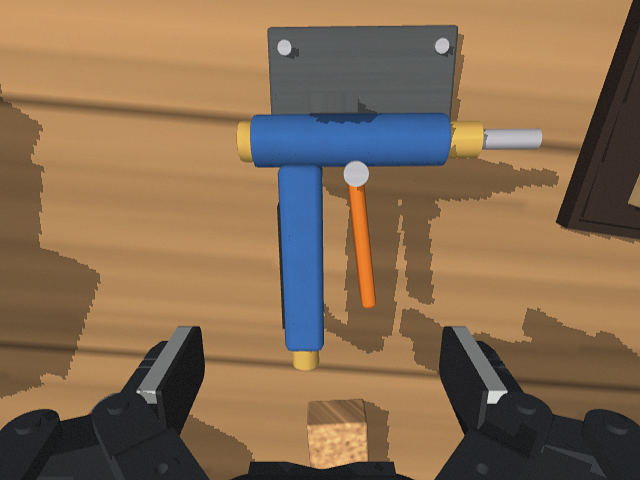

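Run:
```python
from h import *
go(545,358,224,0.085)
f=grab("top");crop(f,230,170,120,70,6,"t16")
```

```text
t 22.2 pos [541.  354.5 306.4] rpy [3.1413e+00 3.0000e-04 8.3700e-02] | delta cm [ 0.43 -0.32  8.24] rz -0.001
```

View pics/t16.png

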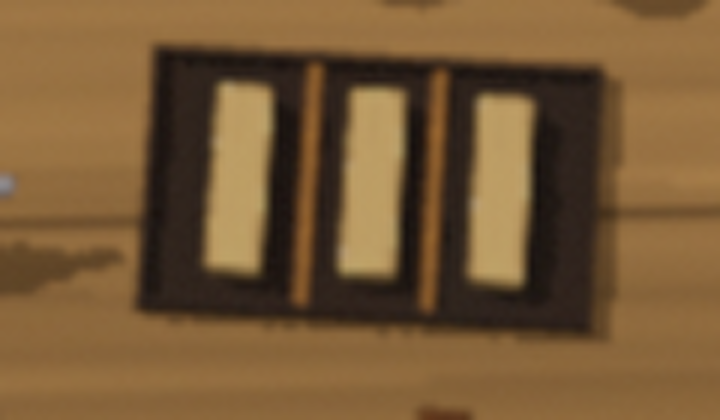

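The slats are still in the tray. I descend over the gun.

{"method": "step_arm", "body": {"deltas": [{"translation":[0.43,-0.32,2],"rot":[0,0,0]},{"translation":[0.43,-0.32,5],"rot":[0,0,0]},{"translation":[0.43,-0.32,8.24],"rot":[0,0,0]},{"translation":[0.43,-0.32,8.24],"rot":[0,0,0]},{"translation":[0.43,-0.32,8.24],"rot":[0,0,0]}]}}

```text
clock: 22.88
eef_pos: [545.6, 359.5, 224.1]
tcp_rot: [-3.141, -0.001, 0.085]
contact_force: [-0.3, 0.1, 0.1]
opening: 1.003
```

Run:
```python
from h import *
f=grab("wrist","w17");go(545,358,224,0.085)
f=grab("scene");crop(f,380,260,130,110,6,"s17")
```

```text
t 22.93 pos [545.8 359.7 224.6] rpy [-3.1408e+00 -1.5000e-03  8.4900e-02] | delta cm [-0.09  0.16  0.06] rz -0.0
```

View pics/w17.png

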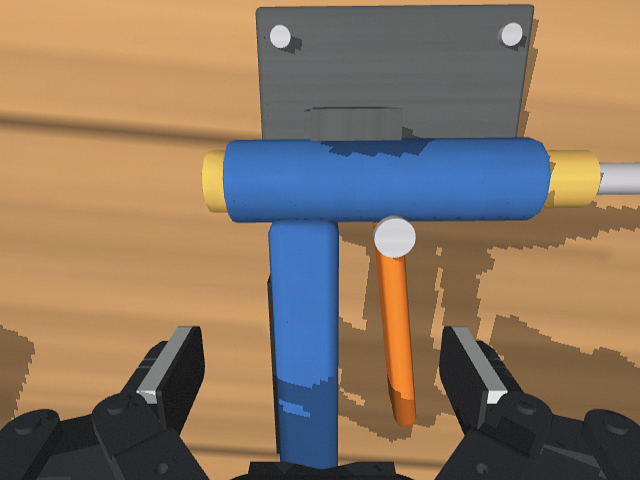

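View pics/s17.png

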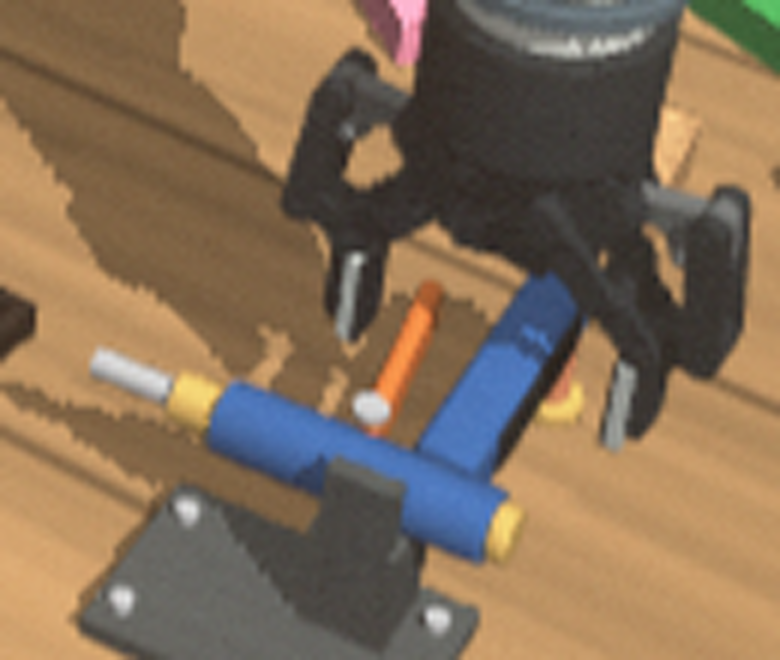

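{"method": "step_arm", "body": {"deltas": [{"translation":[0,0.16,0],"rot":[0,0,0]},{"translation":[0,0.16,0],"rot":[0,0,0]},{"translation":[0,0.16,0],"rot":[0,0,0]},{"translation":[0,0.16,0],"rot":[0,0,0]},{"translation":[0,0.16,0],"rot":[0,0,0]},{"translation":[0,0.16,0],"rot":[0,0,0]}], "grip": 255, "squeeze": 30}}

```text
clock: 23.72
eef_pos: [545.4, 357.8, 224.5]
tcp_rot: [-3.141, -0.0, 0.085]
contact_force: [-2.6, -2.1, 7.3]
opening: 0.417
```

Run:
```python
from h import *
f=grab("wrist","w18");s=readout.sense();print(s["clock"],s["opening"],s["contact_force"],s["eef_pos"])
```

```text
23.775 0.41221434384270045 [-2.82912266 -1.93519189  7.84803381] [545.45637109 357.80837562 224.45910891]
```

View pics/w18.png

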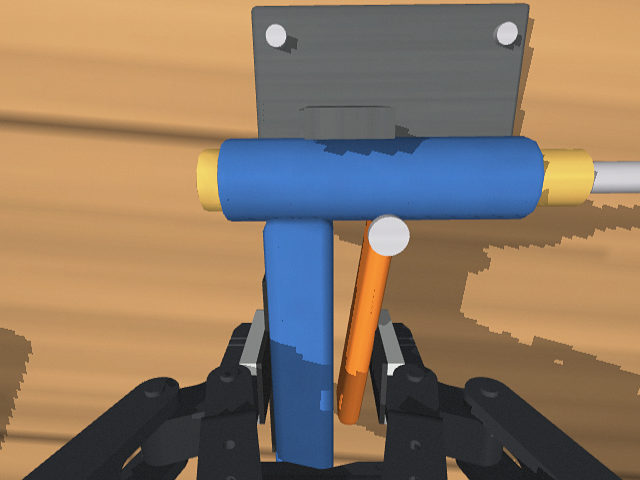

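The opening is 35 mm, which is full squeeze: the trigger at (365,330) leans against the grip. I hold it.

{"method": "step_arm", "body": {"deltas": [{"translation":[0,0,0],"rot":[0,0,0]},{"translation":[0,0,0],"rot":[0,0,0]},{"translation":[0,0,0],"rot":[0,0,0]},{"translation":[0,0,0],"rot":[0,0,0]},{"translation":[0,0,0],"rot":[0,0,0]},{"translation":[0,0,0],"rot":[0,0,0]},{"translation":[0,0,0],"rot":[0,0,0]},{"translation":[0,0,0],"rot":[0,0,0]}]}}

```text
clock: 24.78
eef_pos: [545.5, 357.8, 224.5]
tcp_rot: [-3.141, -0.0, 0.084]
contact_force: [-2.9, -2.0, 8.7]
opening: 0.414
```

{"method": "step_arm", "body": {"deltas": [{"translation":[0,0,0],"rot":[0,0,0]},{"translation":[0,0,0],"rot":[0,0,0]},{"translation":[0,0,0],"rot":[0,0,0]},{"translation":[0,0,0],"rot":[0,0,0]}]}}

```text
clock: 25.28
eef_pos: [545.5, 357.8, 224.5]
tcp_rot: [-3.141, -0.0, 0.084]
contact_force: [-3.1, -1.2, 7.8]
opening: 0.413
```

{"method": "step_arm", "body": {"deltas": [{"translation":[0,0,0],"rot":[0,0,0]},{"translation":[0,0,0],"rot":[0,0,0]},{"translation":[0,0,0],"rot":[0,0,0]},{"translation":[0,0,0],"rot":[0,0,0]},{"translation":[0,0,0],"rot":[0,0,0]},{"translation":[0,0,0],"rot":[0,0,0]},{"translation":[0,0,0],"rot":[0,0,0]},{"translation":[0,0,0],"rot":[0,0,0]}], "grip": 0}}

```text
clock: 26.28
eef_pos: [545.5, 357.7, 223.5]
tcp_rot: [3.142, 0.0, 0.085]
contact_force: [-0.3, -0.6, -0.2]
opening: 1.003
```

Run:
```python
from h import *
f=grab("wrist","w19")
g=grab("top","t19");crop(g,230,170,120,70,3,"t19")
```

```text
(no output)
```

View pics/w19.png

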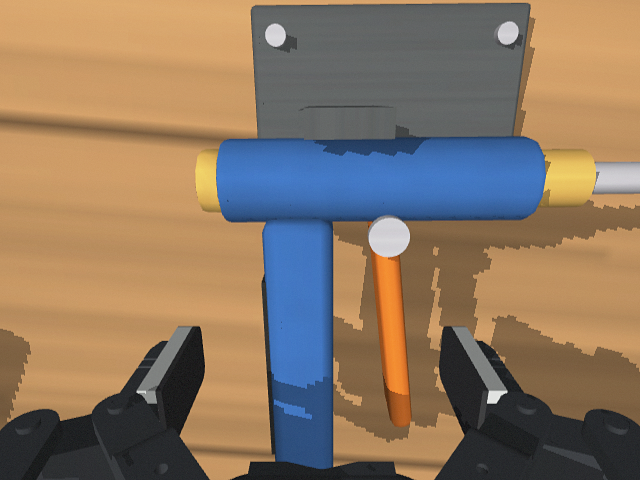

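View pics/t19.png

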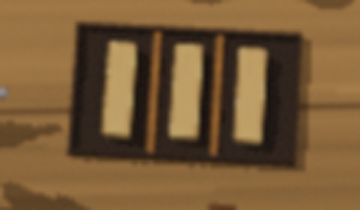

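The trigger has sprung back (tip at (398,420)) and the slats are still in the tray. Now the second squeeze.

{"method": "step_arm", "body": {"deltas": [{"translation":[0,0,0],"rot":[0,0,0]},{"translation":[0,0,0],"rot":[0,0,0]},{"translation":[0,0,0],"rot":[0,0,0]},{"translation":[0,0,0],"rot":[0,0,0]},{"translation":[0,0,0],"rot":[0,0,0]},{"translation":[0,0,0],"rot":[0,0,0]}], "grip": 255, "squeeze": 30}}

```text
clock: 27.12
eef_pos: [545.3, 357.8, 224.0]
tcp_rot: [-3.141, 0.0, 0.085]
contact_force: [-2.4, -0.6, 6.2]
opening: 0.417
```

{"method": "step_arm", "body": {"deltas": [{"translation":[0,0,0],"rot":[0,0,0]},{"translation":[0,0,0],"rot":[0,0,0]},{"translation":[0,0,0],"rot":[0,0,0]},{"translation":[0,0,0],"rot":[0,0,0]},{"translation":[0,0,0],"rot":[0,0,0]},{"translation":[0,0,0],"rot":[0,0,0]}]}}

```text
clock: 27.88
eef_pos: [545.3, 357.8, 224.0]
tcp_rot: [-3.141, 0.0, 0.084]
contact_force: [-2.2, -0.6, 5.5]
opening: 0.415
```

{"method": "step_arm", "body": {"deltas": [{"translation":[0,0,0],"rot":[0,0,0]},{"translation":[0,0,0],"rot":[0,0,0]},{"translation":[0,0,0],"rot":[0,0,0]},{"translation":[0,0,0],"rot":[0,0,0]},{"translation":[0,0,0],"rot":[0,0,0]},{"translation":[0,0,0],"rot":[0,0,0]}]}}

```text
clock: 28.62
eef_pos: [545.3, 357.8, 224.0]
tcp_rot: [-3.141, 0.0, 0.085]
contact_force: [-3.0, 0.2, 5.8]
opening: 0.417
```

Run:
```python
from h import *
f=grab("wrist","w20")
g=grab("top");crop(g,230,170,120,70,3,"t20")
g=grab("scene","s20")
```

```text
(no output)
```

View pics/w20.png

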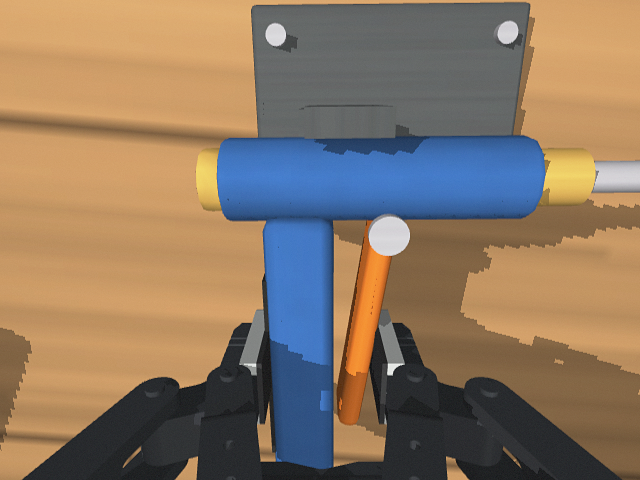

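View pics/s20.png

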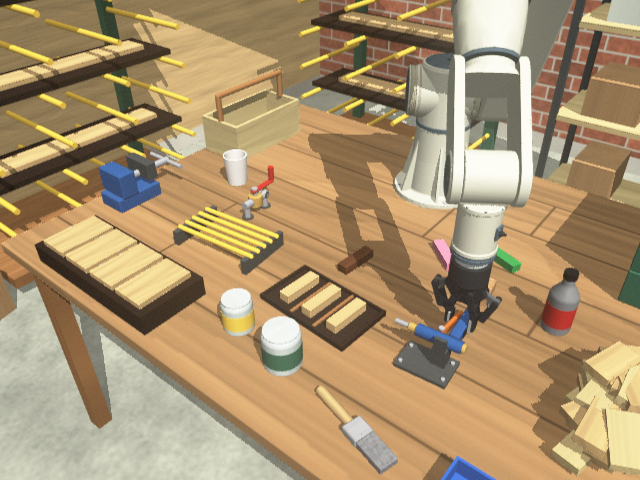

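The second squeeze was full and held, with the lever on and the slats in the tray. I release and retreat upward.

{"method": "step_arm", "body": {"deltas": [{"translation":[0,0,0],"rot":[0,0,0]},{"translation":[0,0,0],"rot":[0,0,0]},{"translation":[0,0,0],"rot":[0,0,0]},{"translation":[0,0,0],"rot":[0,0,0]},{"translation":[0,0,0],"rot":[0,0,0]},{"translation":[0,0,0],"rot":[0,0,0]},{"translation":[0,0,0],"rot":[0,0,0]}], "grip": 0}}

```text
clock: 29.65
eef_pos: [545.5, 357.8, 223.5]
tcp_rot: [-3.141, -0.0, 0.085]
contact_force: [-0.2, 0.9, 0.1]
opening: 1.0
```

{"method": "step_arm", "body": {"deltas": [{"translation":[0,0,-4],"rot":[0,0,0]},{"translation":[0,0,-8],"rot":[0,0,0]},{"translation":[0,0,-12],"rot":[0,0,0]},{"translation":[0,0,-12],"rot":[0,0,0]}]}}

```text
clock: 30.15
eef_pos: [546.4, 358.4, 347.3]
tcp_rot: [-3.139, -0.006, 0.085]
contact_force: [0.6, -0.1, -0.6]
opening: 0.999
```

Run:
```python
from h import *
f=grab("wrist","w21")
go(370,-230,345,0.0)
g=grab("top");crop(g,400,235,60,60,8,"t21")
for p in [(421.7,278)]: print(onz(g,*p,111))
```

```text
t 30.2 pos [545.8 358.  345.1] rpy [-3.1401e+00 -2.7000e-03  8.4800e-02] | delta cm [-2.25e+01  5.71e+01  1.00e-02] rz 0.085
[ 354.73331614 -324.95868405  111.        ]
```

View pics/w21.png

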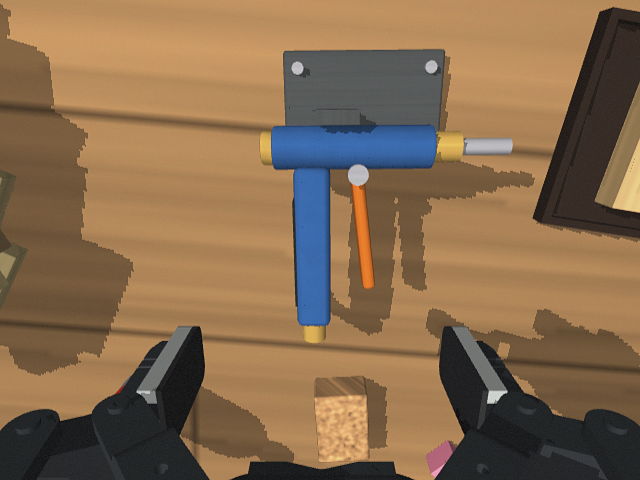

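View pics/t21.png

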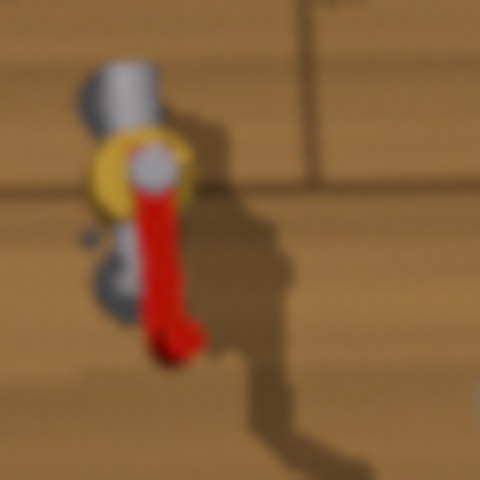

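The trigger is released, its tip at (368,285), and the lever's grip is at about world (355,-326). I go round to its -y side to turn it off.

{"method": "step_arm", "body": {"deltas": [{"translation":[-22.5,57.1,0],"rot":[0,0,0.085]},{"translation":[-22.5,57.1,0],"rot":[0,0,0.085]},{"translation":[-22.5,57.1,0],"rot":[0,0,0.085]},{"translation":[-22.5,57.1,0],"rot":[0,0,0.085]},{"translation":[-22.5,57.1,0],"rot":[0,0,0.085]},{"translation":[-22.5,57.1,0],"rot":[0,0,0.085]},{"translation":[-22.5,57.1,0],"rot":[0,0,0.085]},{"translation":[-22.5,57.1,0],"rot":[0,0,0.085]}], "grip": 255}}

```text
clock: 31.25
eef_pos: [400.9, -122.8, 342.5]
tcp_rot: [-3.141, 0.002, 0.0]
contact_force: [1.4, 0.0, 0.5]
opening: 0.007
```

{"method": "step_arm", "body": {"deltas": [{"translation":[0,0,0],"rot":[0,0,0]},{"translation":[0,0,0],"rot":[0,0,0]}]}}

```text
clock: 31.5
eef_pos: [401.9, -121.2, 342.7]
tcp_rot: [-3.141, 0.002, -0.002]
contact_force: [1.0, -0.2, -0.0]
opening: -0.001
```

Run:
```python
from h import *
go(356,-364,330,0.0)
g=grab("top");print(onz(g,475,283,90))
```

```text
t 31.5 pos [ 401.9 -121.2  342.7] rpy [-3.1407e+00  1.6000e-03 -1.8000e-03] | delta cm [-4.54 24.28  1.27] rz -0.002
[ 339.03289012 -489.02246758   90.        ]
```

{"method": "step_arm", "body": {"deltas": [{"translation":[-4.54,24.28,1.27],"rot":[0,0,0]},{"translation":[-4.54,24.28,1.27],"rot":[0,0,0]},{"translation":[-4.54,24.28,1.27],"rot":[0,0,0]},{"translation":[-4.54,24.28,1.27],"rot":[0,0,0]},{"translation":[-4.54,24.28,1.27],"rot":[0,0,0]},{"translation":[-4.54,24.28,1.27],"rot":[0,0,0]},{"translation":[-4.54,24.28,1.27],"rot":[0,0,0]}]}}

```text
clock: 32.42
eef_pos: [357.6, -362.4, 330.6]
tcp_rot: [-3.141, 0.0, 0.002]
contact_force: [1.2, -0.5, -0.3]
opening: 0.001
```

Run:
```python
from h import *
go(356,-364,257,0.0)
f=grab("wrist","w22")
```

```text
t 32.42 pos [ 357.6 -362.4  330.6] rpy [-3.1408e+00  5.0000e-04  2.3000e-03] | delta cm [-0.16  0.16  7.36] rz 0.002
```

View pics/w22.png

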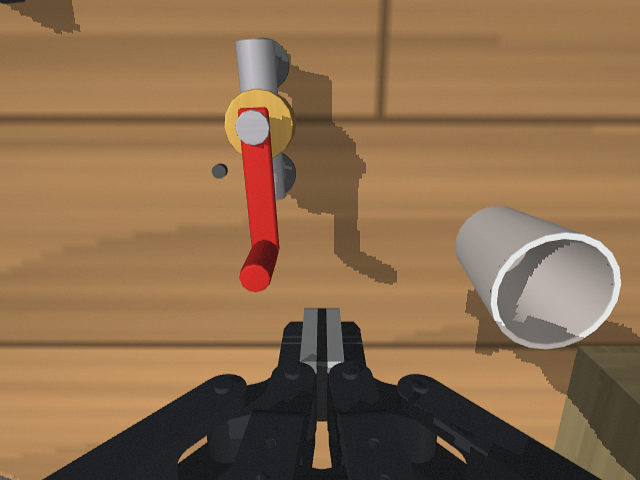

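{"method": "step_arm", "body": {"deltas": [{"translation":[-0.16,0.16,3],"rot":[0,0,0]},{"translation":[-0.16,0.16,7.36],"rot":[0,0,0]},{"translation":[-0.16,0.16,7.36],"rot":[0,0,0]},{"translation":[-0.16,0.16,7.36],"rot":[0,0,0]}]}}

```text
clock: 32.98
eef_pos: [355.8, -365.5, 258.3]
tcp_rot: [3.141, -0.001, 0.001]
contact_force: [0.1, -0.2, -0.2]
opening: 0.003
```

{"method": "step_arm", "body": {"deltas": [{"translation":[0,-1.5,0],"rot":[0,0,0]},{"translation":[-0.4,-4.1,0],"rot":[0,0,0]},{"translation":[-0.25,-5.4,0],"rot":[0,0,0]},{"translation":[0.1,-6.6,0],"rot":[0,0,0]},{"translation":[0.7,-7.8,0],"rot":[0,0,0]},{"translation":[1.5,-8.8,0],"rot":[0,0,0]},{"translation":[2.9,-10.1,0],"rot":[0,0,0]},{"translation":[3.7,-10.5,0],"rot":[0,0,0]}]}}

```text
clock: 33.98
eef_pos: [393.1, -259.9, 257.1]
tcp_rot: [-3.141, 0.0, 0.001]
contact_force: [0.7, 0.6, 0.5]
opening: 0.003
```

{"method": "step_arm", "body": {"deltas": [{"translation":[-1,0.5,-2],"rot":[0,0,0]},{"translation":[-1,0.5,-7],"rot":[0,0,0]},{"translation":[-1,0.5,-9],"rot":[0,0,0]},{"translation":[-1,0.5,-9],"rot":[0,0,0]}]}}

```text
clock: 34.48
eef_pos: [382.8, -266.1, 348.5]
tcp_rot: [3.14, -0.003, -0.0]
contact_force: [-0.7, 1.0, -0.2]
opening: -0.005
```

Run:
```python
from h import *
f=grab("wrist","w23")
go(620,66,320,-0.07)
f=grab("scene");crop(f,200,150,110,90,6,"s23")
```

```text
t 34.52 pos [ 382.4 -265.7  347.3] rpy [ 3.141e+00 -8.000e-04 -2.000e-04] | delta cm [ 23.76 -33.18   2.73] rz 0.07
```

View pics/w23.png

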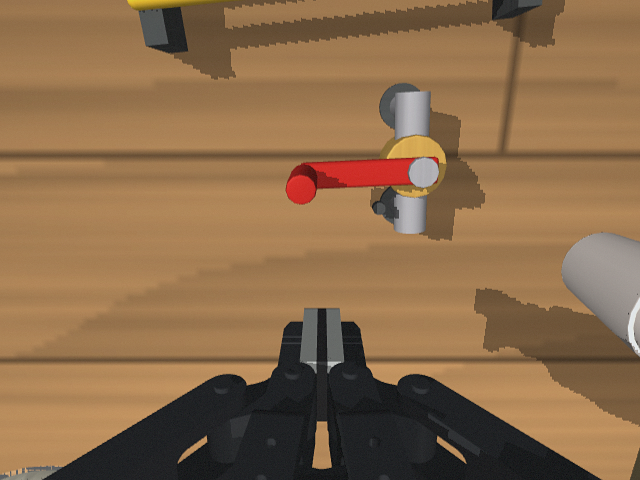

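View pics/s23.png

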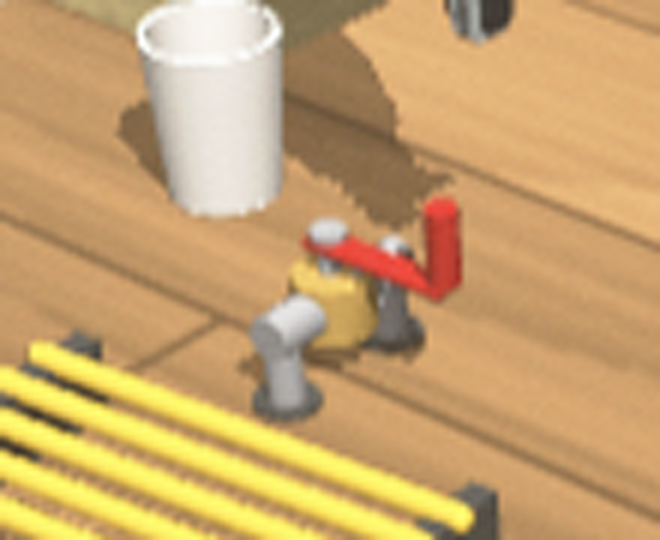

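The lever is off again: its grip at (300,185) points square to the pipe. Now I move the slats to the rack, A first.

Run:
```python
from h import *
go(619.5,-2,290,-0.073)
```

```text
t 34.58 pos [ 382.1 -265.6  346.6] rpy [-3.1413e+00  5.0000e-04 -1.0000e-04] | delta cm [ 23.74 -26.36   5.66] rz 0.073
```

{"method": "step_arm", "body": {"deltas": [{"translation":[23.74,-26.36,5.66],"rot":[0,0,0.073]},{"translation":[23.74,-26.36,5.66],"rot":[0,0,0.073]},{"translation":[23.74,-26.36,5.66],"rot":[0,0,0.073]},{"translation":[23.74,-26.36,5.66],"rot":[0,0,0.073]},{"translation":[23.74,-26.36,5.66],"rot":[0,0,0.073]},{"translation":[23.74,-26.36,5.66],"rot":[0,0,0.073]},{"translation":[23.74,-26.36,5.66],"rot":[0,0,0.073]},{"translation":[23.74,-26.36,5.66],"rot":[0,0,0.073]}], "grip": 90}}

```text
clock: 35.58
eef_pos: [618.8, -2.3, 289.0]
tcp_rot: [3.141, 0.003, -0.073]
contact_force: [-1.6, -0.4, -0.4]
opening: 0.649
```

Run:
```python
from h import *
f=grab("wrist","w24")
print(*[r for r in slats(f,28) if 90<r[4]<110],sep="\n")
go(619.5,-2,187,-0.073)
```

```text
([540.6, 145.3], np.int32(1525), 672.3, -124.8, 96, 9, -88.7)
([204.9, 243.3], np.int32(7373), 624.2, 64.8, 99, 28, -4.3)
([322.5, 244.6], np.int32(7528), 619.2, -3.6, 99, 28, -4.2)
([83.5, 246.8], np.int32(7485), 628.2, 136.3, 100, 28, -4.4)
t 35.62 pos [618.7  -2.8 289.5] rpy [ 3.1412e+00  2.4000e-03 -7.3500e-02] | delta cm [ 0.08 -0.09 10.25] rz -0.001
```

View pics/w24.png

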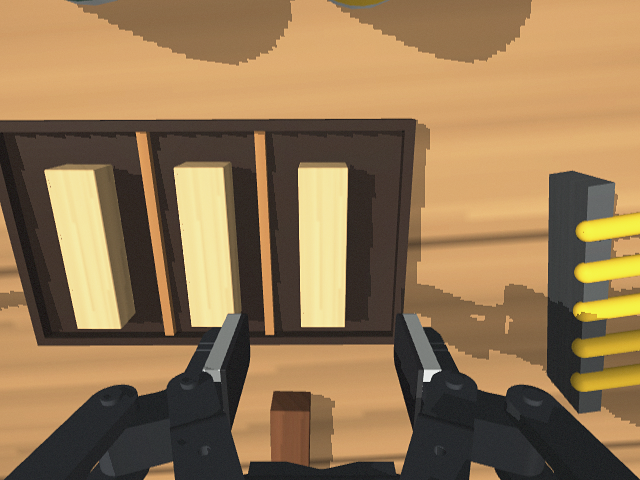

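{"method": "step_arm", "body": {"deltas": [{"translation":[0.05,0.05,5],"rot":[0,0,0]},{"translation":[0.05,0.05,9],"rot":[0,0,0]},{"translation":[0.05,0.05,10.2],"rot":[0,0,0]},{"translation":[0.05,0.05,10.2],"rot":[0,0,0]},{"translation":[0.05,0.05,10.2],"rot":[0,0,0]}]}}

```text
clock: 36.25
eef_pos: [620.8, -3.0, 190.2]
tcp_rot: [-3.141, -0.002, -0.074]
contact_force: [0.0, -0.5, 0.2]
opening: 0.646
```

{"method": "step_arm", "body": {"deltas": [{"translation":[0,0,0],"rot":[0,0,0]},{"translation":[0,0,0],"rot":[0,0,0]},{"translation":[0,0,0],"rot":[0,0,0]},{"translation":[0,0,0],"rot":[0,0,0]},{"translation":[0,0,0],"rot":[0,0,0]}], "grip": 255, "squeeze": 50}}

```text
clock: 36.88
eef_pos: [620.7, -2.6, 190.0]
tcp_rot: [-3.141, -0.002, -0.073]
contact_force: [-1.3, -0.6, 6.8]
opening: 0.312
```

{"method": "step_arm", "body": {"deltas": [{"translation":[0,0,-4],"rot":[0,0,0]},{"translation":[0,0,-8],"rot":[0,0,0]},{"translation":[0,0,-10],"rot":[0,0,0]},{"translation":[0,0,-10],"rot":[0,0,0]}]}}

```text
clock: 37.38
eef_pos: [620.6, -2.6, 290.0]
tcp_rot: [-3.141, -0.003, -0.073]
contact_force: [0.1, 0.3, 0.3]
opening: 0.311
```

Run:
```python
from h import *
a=0.093
for y in (65,0,-65): print(y,np.round([585-y*np.sin(a),-270.5+y*np.cos(a)],1))
go(591,-335.2,290,a)
```

```text
65 [ 579.  -205.8]
0 [ 585.  -270.5]
-65 [ 591.  -335.2]
t 37.38 pos [620.6  -2.6 290. ] rpy [-3.1414e+00 -3.0000e-03 -7.3100e-02] | delta cm [-0.52 33.38 -0.  ] rz -0.166
```

{"method": "step_arm", "body": {"deltas": [{"translation":[-0.5,33.4,0],"rot":[0,0,-0.166]},{"translation":[-0.5,33.4,0],"rot":[0,0,-0.166]},{"translation":[-0.5,33.4,0],"rot":[0,0,-0.166]},{"translation":[-0.5,33.4,0],"rot":[0,0,-0.166]},{"translation":[-0.5,33.4,0],"rot":[0,0,-0.166]},{"translation":[-0.5,33.4,0],"rot":[0,0,-0.166]},{"translation":[-0.5,33.4,0],"rot":[0,0,-0.166]},{"translation":[-0.5,33.4,0],"rot":[0,0,-0.166]}]}}

```text
clock: 38.38
eef_pos: [590.7, -333.9, 287.6]
tcp_rot: [-3.14, 0.001, 0.093]
contact_force: [0.3, 0.1, 0.6]
opening: 0.312
```

Run:
```python
from h import *
f=grab("wrist","w25")
go(591,-335.2,231,0.093)
H=hsv(f);h,s,v=[H[...,i].astype(int) for i in range(3)]
print("bars",*rects(f,(h>=22)&(h<=32)&(s>180),42,200),sep="\n")
```

```text
t 38.42 pos [ 590.9 -333.7  287.9] rpy [-3.1405e+00  1.0000e-03  9.4100e-02] | delta cm [0.   0.15 5.69] rz 0.001
bars
([217.4, 168.5], np.int32(9780), 637.5, -276.9, 228, 12, -84.6)
([194.6, 215.1], np.int32(7759), 612.6, -276.1, 234, 12, -84.6)
([139.8, 258.9], np.int32(5906), 583.7, -233.5, 156, 12, -84.6)
([395.7, 259.2], np.int32(1380), 596.7, -375.7, 38, 12, -84.6)
([139.6, 299.3], np.int32(5651), 558.7, -232.7, 162, 13, -84.6)
([393.9, 299.6], np.int32(1240), 571.7, -378.2, 38, 13, -84.6)
([126.3, 337.2], np.int32(4584), 532.8, -223.8, 142, 14, -84.6)
([411.4, 337.8], np.int32(416), 548.0, -391.5, 16, 12, -84.6)
```

View pics/w25.png

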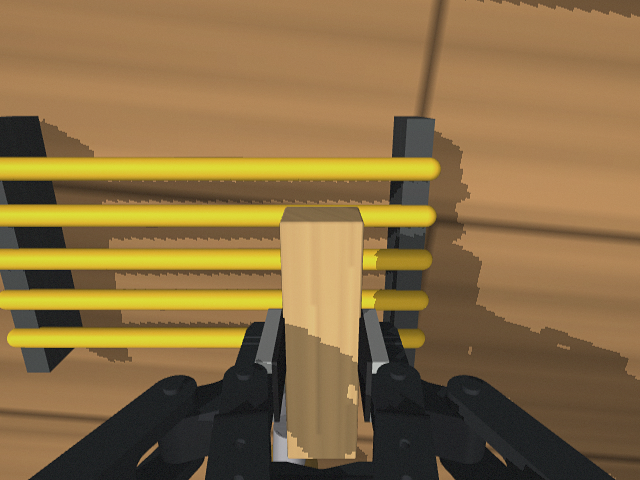

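{"method": "step_arm", "body": {"deltas": [{"translation":[0.15,0.4,3],"rot":[0,0,0]},{"translation":[0.15,0.4,5],"rot":[0,0,0]},{"translation":[0.15,0.4,5.65],"rot":[0,0,0]},{"translation":[0.15,0.4,5.65],"rot":[0,0,0]},{"translation":[0.15,0.4,5.65],"rot":[0,0,0]}]}}

```text
clock: 39.05
eef_pos: [593.0, -339.3, 233.0]
tcp_rot: [3.141, -0.001, 0.093]
contact_force: [0.7, 0.4, -0.0]
opening: 0.308
```

Run:
```python
from h import *
go(593,-338,231,0.093); print(readout.sense()["contact_force"])
```

```text
t 39.05 pos [ 593.  -339.3  233. ] rpy [ 3.1409e+00 -1.0000e-03  9.3000e-02] | delta cm [ 0.02 -0.13  0.2 ] rz 0.0
[ 0.74328099  0.4326248  -0.01122957]
```

{"method": "step_arm", "body": {"deltas": [{"translation":[0,0,0.25],"rot":[0,0,0]},{"translation":[0,0,0.25],"rot":[0,0,0]},{"translation":[0,0,0.25],"rot":[0,0,0]}]}}

```text
clock: 39.42
eef_pos: [592.8, -339.5, 230.1]
tcp_rot: [3.141, -0.001, 0.093]
contact_force: [0.1, -0.4, 2.4]
opening: 0.309
```

{"method": "step_arm", "body": {"deltas": [{"translation":[0,0,0],"rot":[0,0,0]},{"translation":[0,0,0],"rot":[0,0,0]},{"translation":[0,0,0],"rot":[0,0,0]}], "grip": 125}}

```text
clock: 39.8
eef_pos: [592.5, -339.2, 229.4]
tcp_rot: [-3.141, 0.0, 0.093]
contact_force: [-0.5, 0.9, 0.0]
opening: 0.508
```

{"method": "step_arm", "body": {"deltas": [{"translation":[0,0,-3],"rot":[0,0,0]},{"translation":[0,0,-8],"rot":[0,0,0]},{"translation":[0,0,-9],"rot":[0,0,0]},{"translation":[0,0,-9],"rot":[0,0,0]}]}}

```text
clock: 40.3
eef_pos: [592.6, -339.3, 320.1]
tcp_rot: [3.141, -0.001, 0.093]
contact_force: [0.2, 0.0, -1.2]
opening: 0.506
```

Run:
```python
from h import *
f=grab("wrist","w26")
print(*[r for r in slats(f,68) if 80<r[4]<120],sep="\n")
go(624.2,65.2,290,-0.073)
```

```text
([321.4, 255.2], np.int32(7827), 590.9, -340.3, 99, 27, 5.3)
t 40.35 pos [ 592.2 -339.1  318.9] rpy [-3.1411e+00  7.0000e-04  9.2700e-02] | delta cm [  6.93 -39.96   2.89] rz 0.166
```

View pics/w26.png

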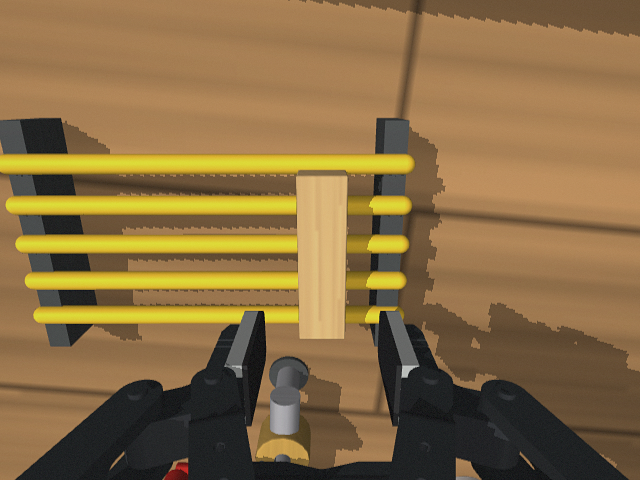

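Slat A lies flat across the bars at (322,255). Slat B is next.

{"method": "step_arm", "body": {"deltas": [{"translation":[6.93,-39.96,2.89],"rot":[0,0,0.166]},{"translation":[6.93,-39.96,2.89],"rot":[0,0,0.166]},{"translation":[6.93,-39.96,2.89],"rot":[0,0,0.166]},{"translation":[6.93,-39.96,2.89],"rot":[0,0,0.166]},{"translation":[6.93,-39.96,2.89],"rot":[0,0,0.166]},{"translation":[6.93,-39.96,2.89],"rot":[0,0,0.166]},{"translation":[6.93,-39.96,2.89],"rot":[0,0,0.166]},{"translation":[6.93,-39.96,2.89],"rot":[0,0,0.166]}], "grip": 90}}

```text
clock: 41.35
eef_pos: [623.8, 67.3, 288.6]
tcp_rot: [3.141, 0.003, -0.07]
contact_force: [0.5, -1.2, 0.4]
opening: 0.648
```

{"method": "step_arm", "body": {"deltas": [{"translation":[0,0,0],"rot":[0,0,0]},{"translation":[0,0,0],"rot":[0,0,0]}]}}

```text
clock: 41.6
eef_pos: [624.4, 63.8, 290.2]
tcp_rot: [3.141, 0.001, -0.075]
contact_force: [-0.2, 0.3, 0.0]
opening: 0.651
```

Run:
```python
from h import *
f=grab("wrist","w27")
print(*[r for r in slats(f,28) if 90<r[4]<110],sep="\n")
go(624.2,65.2,187,-0.073)
```

```text
([318.4, 246.2], np.int32(7432), 624.2, 64.9, 99, 28, -4.3)
([197.2, 247.8], np.int32(7276), 628.3, 136.3, 100, 28, -4.5)
t 41.65 pos [624.4  63.8 290.4] rpy [ 3.1414e+00  5.0000e-04 -7.4800e-02] | delta cm [-0.04 -0.14 10.34] rz -0.002
```

View pics/w27.png

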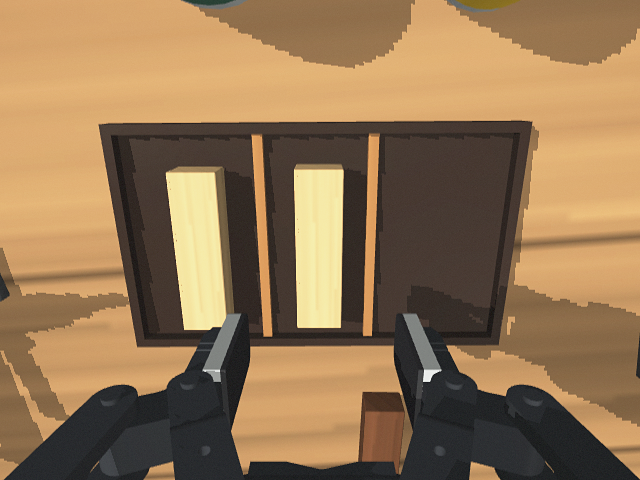

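{"method": "step_arm", "body": {"deltas": [{"translation":[-0.05,-0.12,5],"rot":[0,0,0]},{"translation":[-0.05,-0.12,9],"rot":[0,0,0]},{"translation":[-0.05,-0.12,10.3],"rot":[0,0,0]},{"translation":[-0.05,-0.12,10.3],"rot":[0,0,0]},{"translation":[-0.05,-0.12,10.3],"rot":[0,0,0]}]}}

```text
clock: 42.28
eef_pos: [625.0, 66.1, 189.3]
tcp_rot: [-3.141, -0.002, -0.074]
contact_force: [-0.3, -0.3, -0.2]
opening: 0.646
```

{"method": "step_arm", "body": {"deltas": [{"translation":[0,0,0],"rot":[0,0,0]},{"translation":[0,0,0],"rot":[0,0,0]},{"translation":[0,0,0],"rot":[0,0,0]},{"translation":[0,0,0],"rot":[0,0,0]},{"translation":[0,0,0],"rot":[0,0,0]}], "grip": 255}}

```text
clock: 42.9
eef_pos: [624.7, 66.4, 189.2]
tcp_rot: [-3.141, -0.002, -0.073]
contact_force: [-0.5, -0.4, 6.4]
opening: 0.312
```

{"method": "step_arm", "body": {"deltas": [{"translation":[0,0,-4],"rot":[0,0,0]},{"translation":[0,0,-8],"rot":[0,0,0]},{"translation":[0,0,-10],"rot":[0,0,0]},{"translation":[0,0,-10],"rot":[0,0,0]}]}}

```text
clock: 43.4
eef_pos: [624.6, 66.3, 289.1]
tcp_rot: [-3.141, -0.003, -0.073]
contact_force: [0.3, 0.4, -0.8]
opening: 0.312
```

Run:
```python
from h import *
go(590,-273,290,0.093)
```

```text
t 43.4 pos [624.6  66.3 289.1] rpy [-3.1411e+00 -3.0000e-03 -7.3200e-02] | delta cm [-0.97 34.1  -0.09] rz -0.166
```

{"method": "step_arm", "body": {"deltas": [{"translation":[-0.97,34.1,-0.1],"rot":[0,0,-0.166]},{"translation":[-0.97,34.1,-0.1],"rot":[0,0,-0.166]},{"translation":[-0.97,34.1,-0.1],"rot":[0,0,-0.166]},{"translation":[-0.97,34.1,-0.1],"rot":[0,0,-0.166]},{"translation":[-0.97,34.1,-0.1],"rot":[0,0,-0.166]},{"translation":[-0.97,34.1,-0.1],"rot":[0,0,-0.166]},{"translation":[-0.97,34.1,-0.1],"rot":[0,0,-0.166]},{"translation":[-0.97,34.1,-0.1],"rot":[0,0,-0.166]}]}}

```text
clock: 44.4
eef_pos: [589.1, -272.4, 287.2]
tcp_rot: [-3.14, 0.002, 0.093]
contact_force: [-0.3, 0.5, -1.3]
opening: 0.311
```

{"method": "step_arm", "body": {"deltas": [{"translation":[0,0,0],"rot":[0,0,0]},{"translation":[0,0,0],"rot":[0,0,0]}]}}

```text
clock: 44.65
eef_pos: [589.7, -272.0, 288.5]
tcp_rot: [-3.141, 0.0, 0.094]
contact_force: [-0.2, 1.1, -0.7]
opening: 0.308
```

Run:
```python
from h import *
f=grab("wrist","w28")
go(590,-274,230,0.093)
```

```text
t 44.7 pos [ 589.8 -272.2  288.7] rpy [-3.1415 -0.      0.094 ] | delta cm [0.01 0.18 5.87] rz 0.001
```

View pics/w28.png

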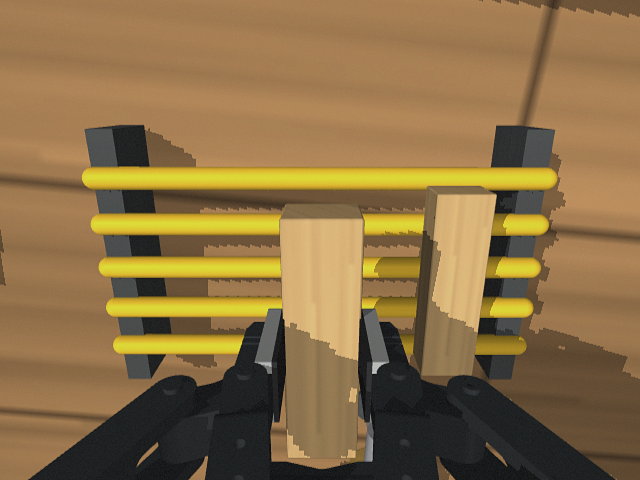

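{"method": "step_arm", "body": {"deltas": [{"translation":[0.2,0,3],"rot":[0,0,0]},{"translation":[0.2,0,5],"rot":[0,0,0]},{"translation":[0.2,0,5.9],"rot":[0,0,0]},{"translation":[0.2,0,5.9],"rot":[0,0,0]},{"translation":[0.2,0,5.9],"rot":[0,0,0]}]}}

```text
clock: 45.32
eef_pos: [591.7, -273.0, 229.9]
tcp_rot: [3.141, -0.0, 0.093]
contact_force: [-0.3, 0.4, 0.4]
opening: 0.314
```

Run:
```python
from h import *
go(590,-274,229.5,0.093); print(readout.sense()["contact_force"])
```

```text
t 45.33 pos [ 591.7 -273.   229.9] rpy [ 3.1413e+00 -4.0000e-04  9.2900e-02] | delta cm [-0.18  0.09  0.04] rz -0.0
[-0.2539765   0.35781357  0.41153641]
```

{"method": "step_arm", "body": {"deltas": [{"translation":[0,0,0.05],"rot":[0,0,0]},{"translation":[0,0,0.05],"rot":[0,0,0]},{"translation":[0,0,0.05],"rot":[0,0,0]}], "grip": 125}}

```text
clock: 45.7
eef_pos: [591.5, -272.9, 229.2]
tcp_rot: [3.142, -0.0, 0.093]
contact_force: [-0.1, 0.8, -0.9]
opening: 0.509
```

{"method": "step_arm", "body": {"deltas": [{"translation":[0,0,-3],"rot":[0,0,0]},{"translation":[0,0,-8],"rot":[0,0,0]},{"translation":[0,0,-9],"rot":[0,0,0]},{"translation":[0,0,-9],"rot":[0,0,0]}]}}

```text
clock: 46.2
eef_pos: [591.6, -272.9, 319.8]
tcp_rot: [3.141, -0.001, 0.093]
contact_force: [-0.4, 0.2, 0.4]
opening: 0.512
```

Run:
```python
from h import *
f=grab("wrist","w29")
print(*[r for r in slats(f,68) if 80<r[4]<120],sep="\n")
go(628.3,137,290,-0.075)
```

```text
([321.1, 253.6], np.int32(7906), 590.9, -273.8, 99, 27, 5.3)
([438.2, 257.0], np.int32(7024), 592.4, -340.2, 95, 27, 5.3)
t 46.25 pos [ 591.2 -272.8  318.6] rpy [-3.1413e+00  5.0000e-04  9.2800e-02] | delta cm [  7.49 -40.46   2.86] rz 0.168
```

View pics/w29.png

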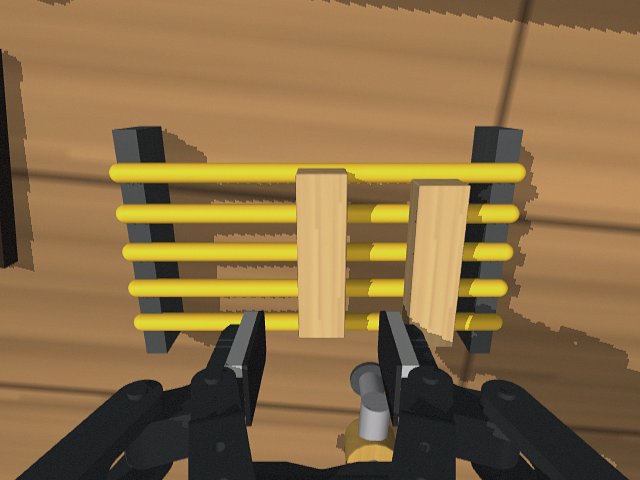

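Slats A (438,257) and B (321,254) lie on the bars. The last one is slat C.

{"method": "step_arm", "body": {"deltas": [{"translation":[7.49,-40.46,2.86],"rot":[0,0,0.168]},{"translation":[7.49,-40.46,2.86],"rot":[0,0,0.168]},{"translation":[7.49,-40.46,2.86],"rot":[0,0,0.168]},{"translation":[7.49,-40.46,2.86],"rot":[0,0,0.168]},{"translation":[7.49,-40.46,2.86],"rot":[0,0,0.168]},{"translation":[7.49,-40.46,2.86],"rot":[0,0,0.168]},{"translation":[7.49,-40.46,2.86],"rot":[0,0,0.168]},{"translation":[7.49,-40.46,2.86],"rot":[0,0,0.168]}], "grip": 90}}

```text
clock: 47.25
eef_pos: [627.9, 139.4, 288.4]
tcp_rot: [3.141, 0.003, -0.072]
contact_force: [0.2, -0.6, 0.1]
opening: 0.647
```

{"method": "step_arm", "body": {"deltas": [{"translation":[0,0,0],"rot":[0,0,0]},{"translation":[0,0,0],"rot":[0,0,0]}]}}

```text
clock: 47.5
eef_pos: [628.4, 135.6, 290.1]
tcp_rot: [3.141, 0.001, -0.077]
contact_force: [-0.1, -0.4, 0.5]
opening: 0.647
```

Run:
```python
from h import *
f=grab("wrist","w30")
print(*[r for r in slats(f,28) if 90<r[4]<110],sep="\n")
go(628.2,136.9,188,-0.075)
```

```text
([320.3, 372.7], np.int32(2774), 545.3, 143.1, 101, 18, 89.7)
t 47.55 pos [628.5 135.6 290.3] rpy [ 3.1413e+00  5.0000e-04 -7.6800e-02] | delta cm [-0.04 -0.13 10.23] rz -0.002
```

View pics/w30.png

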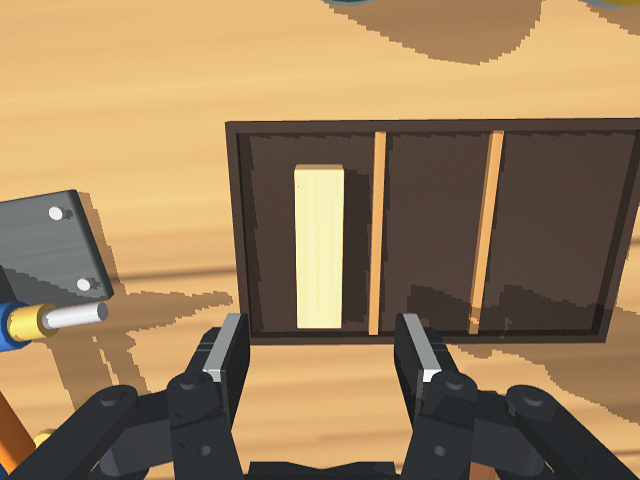

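{"method": "step_arm", "body": {"deltas": [{"translation":[-0.05,-0.1,5],"rot":[0,0,0]},{"translation":[-0.05,-0.1,9],"rot":[0,0,0]},{"translation":[-0.05,-0.1,10.3],"rot":[0,0,0]},{"translation":[-0.05,-0.1,10.3],"rot":[0,0,0]},{"translation":[-0.05,-0.1,10.3],"rot":[0,0,0]}]}}

```text
clock: 48.18
eef_pos: [629.0, 137.9, 189.3]
tcp_rot: [-3.141, -0.002, -0.076]
contact_force: [0.4, -0.1, -0.1]
opening: 0.645
```

{"method": "step_arm", "body": {"deltas": [{"translation":[0,0,0],"rot":[0,0,0]},{"translation":[0,0,0],"rot":[0,0,0]},{"translation":[0,0,0],"rot":[0,0,0]},{"translation":[0,0,0],"rot":[0,0,0]},{"translation":[0,0,0],"rot":[0,0,0]}], "grip": 255}}

```text
clock: 48.8
eef_pos: [628.8, 138.1, 189.1]
tcp_rot: [-3.141, -0.002, -0.075]
contact_force: [-0.6, -1.0, 6.9]
opening: 0.312
```

{"method": "step_arm", "body": {"deltas": [{"translation":[0,0,-4],"rot":[0,0,0]},{"translation":[0,0,-8],"rot":[0,0,0]},{"translation":[0,0,-10],"rot":[0,0,0]},{"translation":[0,0,-10],"rot":[0,0,0]}]}}

```text
clock: 49.3
eef_pos: [628.6, 138.1, 289.0]
tcp_rot: [-3.141, -0.003, -0.075]
contact_force: [0.6, -0.8, -0.3]
opening: 0.312
```

Run:
```python
from h import *
go(583.5,-208,290,0.093)
```

```text
t 49.3 pos [628.6 138.1 289. ] rpy [-3.1407e+00 -2.8000e-03 -7.5200e-02] | delta cm [-1.9  34.85 -0.1 ] rz -0.168
```

{"method": "step_arm", "body": {"deltas": [{"translation":[-1.9,34.85,-0.1],"rot":[0,0,-0.168]},{"translation":[-1.9,34.85,-0.1],"rot":[0,0,-0.168]},{"translation":[-1.9,34.85,-0.1],"rot":[0,0,-0.168]},{"translation":[-1.9,34.85,-0.1],"rot":[0,0,-0.168]},{"translation":[-1.9,34.85,-0.1],"rot":[0,0,-0.168]},{"translation":[-1.9,34.85,-0.1],"rot":[0,0,-0.168]},{"translation":[-1.9,34.85,-0.1],"rot":[0,0,-0.168]},{"translation":[-1.9,34.85,-0.1],"rot":[0,0,-0.168]}]}}

```text
clock: 50.3
eef_pos: [582.6, -207.6, 287.2]
tcp_rot: [-3.14, 0.002, 0.092]
contact_force: [0.4, 0.1, 0.0]
opening: 0.317
```

{"method": "step_arm", "body": {"deltas": [{"translation":[0,0,0],"rot":[0,0,0]},{"translation":[0,0,0],"rot":[0,0,0]}]}}

```text
clock: 50.55
eef_pos: [583.3, -207.1, 288.4]
tcp_rot: [-3.141, 0.0, 0.094]
contact_force: [-0.2, 0.2, -0.9]
opening: 0.313
```

Run:
```python
from h import *
f=grab("wrist","w31")
go(583.5,-208,229.5,0.093)
```

```text
t 50.6 pos [ 583.2 -207.2  288.5] rpy [-3.1415e+00  1.0000e-04  9.4100e-02] | delta cm [0.02 0.08 5.9 ] rz 0.001
```

View pics/w31.png

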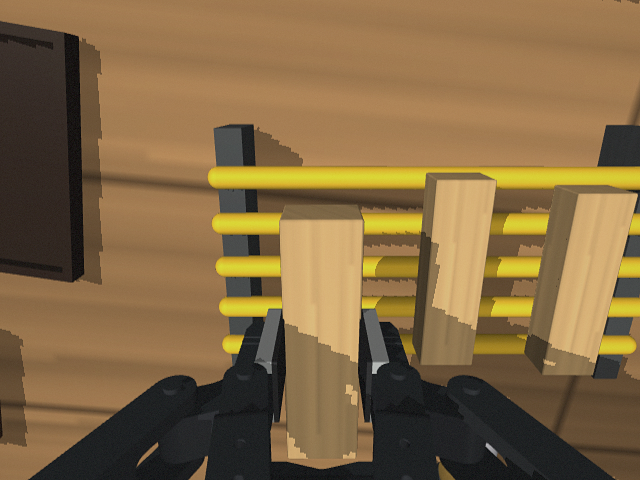

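{"method": "step_arm", "body": {"deltas": [{"translation":[0.2,0,3],"rot":[0,0,0]},{"translation":[0.2,0,5],"rot":[0,0,0]},{"translation":[0.2,0,5.9],"rot":[0,0,0]},{"translation":[0.2,0,5.9],"rot":[0,0,0]},{"translation":[0.2,0,5.9],"rot":[0,0,0]}]}}

```text
clock: 51.22
eef_pos: [585.2, -208.0, 229.8]
tcp_rot: [3.141, -0.0, 0.093]
contact_force: [0.4, -1.8, -0.3]
opening: 0.308
```

{"method": "step_arm", "body": {"deltas": [{"translation":[0,0,0.05],"rot":[0,0,0]},{"translation":[0,0,0.05],"rot":[0,0,0]},{"translation":[0,0,0.05],"rot":[0,0,0]}], "grip": 125}}

```text
clock: 51.6
eef_pos: [585.1, -208.0, 229.1]
tcp_rot: [3.142, -0.0, 0.093]
contact_force: [0.3, 0.3, 0.2]
opening: 0.513
```

{"method": "step_arm", "body": {"deltas": [{"translation":[0,0,-3],"rot":[0,0,0]},{"translation":[0,0,-8],"rot":[0,0,0]},{"translation":[0,0,-13],"rot":[0,0,0]},{"translation":[0,0,-13],"rot":[0,0,0]}]}}

```text
clock: 52.1
eef_pos: [586.3, -208.4, 363.7]
tcp_rot: [3.138, -0.007, 0.093]
contact_force: [-0.7, -0.1, -0.8]
opening: 0.509
```

{"method": "step_arm", "body": {"deltas": [{"translation":[-15,-15,0],"rot":[0,0,0]},{"translation":[-15,-15,0],"rot":[0,0,0]},{"translation":[-15,-15,0],"rot":[0,0,0]},{"translation":[-15,-15,0],"rot":[0,0,0]},{"translation":[-15,-15,0],"rot":[0,0,0]},{"translation":[-15,-15,0],"rot":[0,0,0]}]}}

```text
clock: 52.85
eef_pos: [422.6, -72.9, 359.0]
tcp_rot: [3.141, -0.001, 0.093]
contact_force: [0.0, 0.0, 0.5]
opening: 0.51
```

Run:
```python
from h import *
f=grab("wrist","w32")
g=grab("top","t32");H=hsv(g);h,s,v=[H[...,i].astype(int) for i in range(3)]
print(*[r for r in slats(g,68) if 80<r[4]<120],sep="\n")
g=grab("scene","s32");crop(g,150,160,270,200,2.9,"s32c")
```

```text
([399.2, 205.0], np.int32(262), 589.7, -272.7, 99, 27, 5.6)
([420.5, 204.8], np.int32(262), 589.1, -339.3, 98, 27, 5.3)
([378.6, 207.4], np.int32(263), 583.1, -207.9, 99, 27, 5.4)
```

View pics/t32.png

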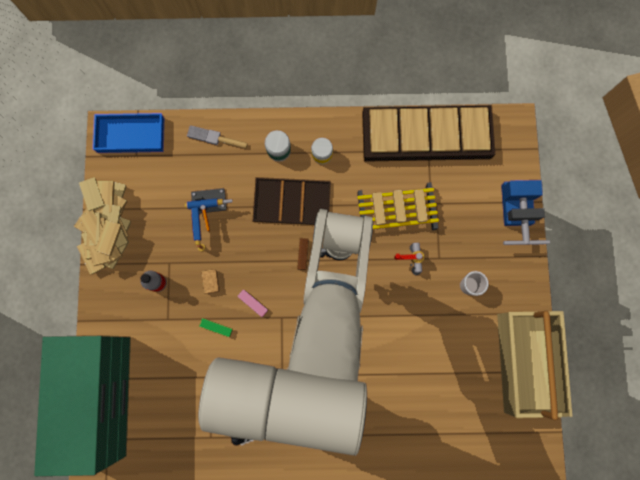

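View pics/s32c.png

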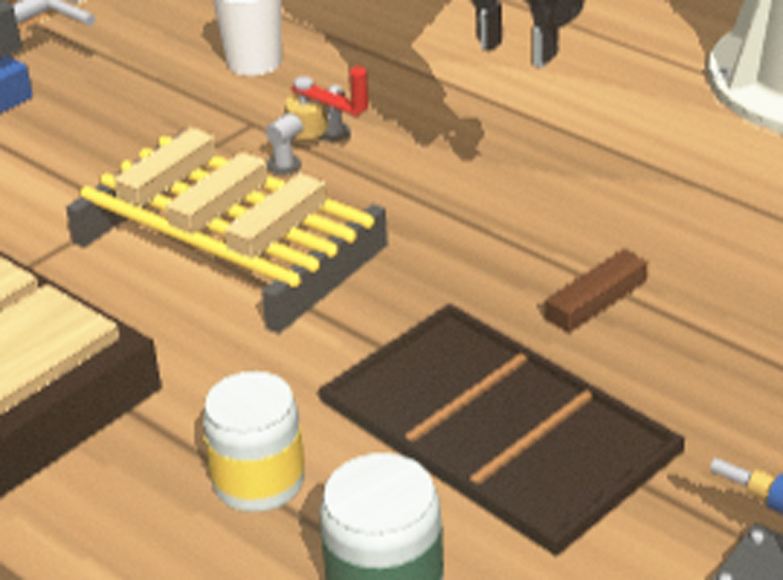

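View pics/s32.png

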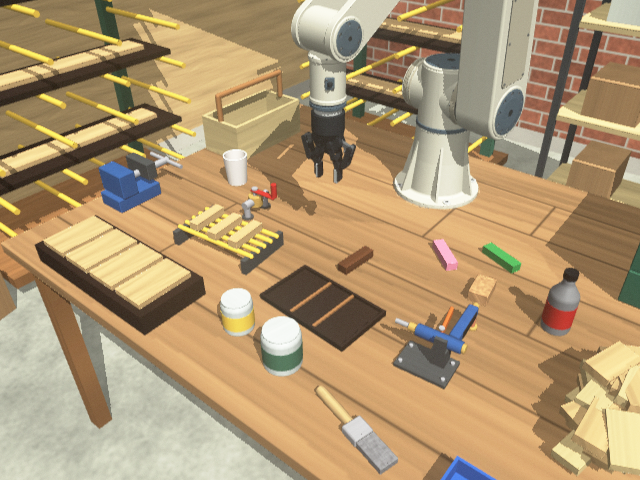

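All three slats lie flat on the bars, at (379,207), (399,205) and (420,205) in the top view. The lever is off, the trigger is released and the bystanders are unmoved. I let the arm settle, check once more and hand in.

{"method": "step_arm", "body": {"deltas": [{"translation":[0,0,0],"rot":[0,0,0]},{"translation":[0,0,0],"rot":[0,0,0]},{"translation":[0,0,0],"rot":[0,0,0]},{"translation":[0,0,0],"rot":[0,0,0]}]}}

```text
clock: 53.5
eef_pos: [421.8, -72.5, 359.1]
tcp_rot: [3.142, 0.0, 0.093]
contact_force: [1.4, 0.4, 1.1]
opening: 0.513
```

Run:
```python
from h import *
g=grab("top")
print(*[r for r in slats(g,68) if 80<r[4]<120],sep="\n")
print(readout.sense()["clock"],np.abs(readout.sense()["qvel"]).max(), ticket.sign_off())
```

```text
([399.3, 205.0], np.int32(261), 589.7, -272.7, 98, 27, 4.8)
([420.5, 204.8], np.int32(262), 589.1, -339.3, 98, 27, 5.3)
([378.6, 207.5], np.int32(262), 582.9, -208.0, 99, 27, 5.4)
the job is handed in; nothing more can be done
53.55 0.0012852101042506565 None
```

I completed every step of the task and handed it in at about 54 s of the 210 s allowed; the hand-in reports no verdict.

**What I did**
- Laid the three pale slats in the three tray lanes and turned the air on.
- Squeezed the trigger fully twice. The jaws closed to about 35 mm, which is the full squeeze, and held for about 1.5 s each time. Pictures after each release show the trigger sprung back.
- Turned the air off and moved the slats across the rack's yellow bars.

**Last checks**
- The final pictures show all three slats flat across the bars, about 65 mm apart. The last two top views put them in the same places to within 0.2 mm.
- The lever is off, the trigger is released and the arm is clear.
- The dark slat and the other things look unmoved by eye; I did not measure them.

**Disagreements**
- The top and wrist cameras differed by 2–5 mm on the tray, gun and rack. I relied mainly on the close wrist view, and the margins covered the difference.
- No check failed, and I noticed no slat knocked aside and no slackening of the grip.

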